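Clear the wringing plate and wring the gauge blocks onto it

TASK

Flip the toggle clamp on the steel plate over to fully open and leave it open, then lift off the sanding block it held and lay it flat on the middle of the cork pad. Then wring every gauge block lying on the bench onto the plate, each in the bay that is as deep as the block is long (longest at the left, next to the clamp, shortest at the right; the bay of a missing block stays empty): set it flat on the lapped top and slide it in under the overhanging lip, square, until its end is fully home against the stop. Leave the brush and the spatula alone.

Things in the scene. Friction and masses are not known exactly. Their poses are not given: they have to be found in the camera images.
- plate: Fixed steel wringing plate, 224 mm wide (its y), lapped top 20 mm above the bench. Origin at bench height; x points away from the robot to the stop, y left, z up. Four bays 56 mm wide, centres at plate y = +84, +28, -28, -84 mm from left to right; their front edges are stepped, so that they are 107, 92, 77, 62 mm deep to the stop: one bay for each block length. Yaw varies a little.
- stop_mid (a point): Middle of the upright stop's face at the height of the plate's top: plate frame (54, 0, 20) mm, axes as the plate. A lip on the stop overhangs the rear 22 mm of all bays, 27 mm free height under it, lip top 54 mm above the bench: blocks cannot be put against the stop from above, but must be slid in. Low ribs (5 mm high, plate x 2 to 54 mm) leave 44 mm clear width in each bay.
- toggle_clamp (a joint): Toggle clamp angle: 0 closed, 2.1 rad fully open. Lever of a level clamping arm (74 mm long, 14 wide), which lies over the sanding block towards plate -y when closed, and a handle bar 60 degrees above it. Opening turns both up and over to the left (+y). Its weight holds it either side of dead centre at about 0.8 rad: past 1.1 it drops open by itself, before that it falls shut.
- clamp_pivot (a point): The clamp's pivot, fixed at plate frame (-26, 165, 58) mm; the pivot axis is the plate's x. Fully open, the handle lies level to the left of it and the arm stands up, leaning 30 degrees to the left. 1 to 3 N at the handle moves the clamp.
- clamp_handle (a point): Point on the axis of the handle, a black rubber bar 16 mm thick; the point is 100 mm from the pivot and 23 mm from the bar's round end. When closed the handle leans over the plate and this point is at plate frame (-26, 115, 145) mm.
- sand_block_center (a point): Sanding block, wood with a grey sole, 46 mm (its x) by 80 mm (its y) by 28 mm high; point at its centre, half-way up; the grey sole is the underside. At the start it lies on the plate under the clamp's arm, its long side along the plate's y. Loose, light.
- cork_pad: Cork pad fixed on the bench near its front edge, right of the plate, 90 mm (x) by 110 mm (y), 4 mm thick; origin: centre of its underside, top 4 mm above the bench.
- hake_brush: Flat wooden brush, 52x166x10 mm, lying at the front of the bench. Bystander; origin: centre of its underside.
- spatula_a: Wooden spatula, 30x190x8 mm, lying at the front of the bench. Bystander; origin: centre of its underside.
- block_60_center (a point): Loose steel gauge block, 60 mm long (its x) by 26 mm wide (its y) by 24 mm high, 292 g on average; point at its centre, half-way up. It lies flat on the bench to the right of the plate, or is absent. The blocks differ only in length (60, 75, 90, 105 mm); either end may face the stop. Its bay: centre at plate y = -84 mm.
- block_75_center (a point): Loose steel gauge block, 75 mm long (its x) by 26 mm wide (its y) by 24 mm high, 365 g on average; point at its centre, half-way up. It lies flat on the bench to the right of the plate, or is absent. The blocks differ only in length (60, 75, 90, 105 mm); either end may face the stop. Its bay: centre at plate y = -28 mm.
- block_90_center (a point): Loose steel gauge block, 90 mm long (its x) by 26 mm wide (its y) by 24 mm high, 438 g on average; point at its centre, half-way up. It lies flat on the bench to the right of the plate, or is absent. The blocks differ only in length (60, 75, 90, 105 mm); either end may face the stop. Its bay: centre at plate y = +28 mm.
- block_105_center (a point): Loose steel gauge block, 105 mm long (its x) by 26 mm wide (its y) by 24 mm high, 511 g on average; point at its centre, half-way up. It lies flat on the bench to the right of the plate, or is absent. The blocks differ only in length (60, 75, 90, 105 mm); either end may face the stop. Its bay: centre at plate y = +84 mm.

How it is judged:
By the outcome, as a careful person would: the job done as asked, in the order asked, and still so for the second after the job is handed in, with the robot touching nothing.
Of block_60, block_75, block_90, block_105 only 3 to 4 are there at a start; the rules pass over those that are not, and their reading is None.
At some moment in a run one of block_60, block_75, block_90, block_105 may be knocked a few centimetres aside while the robot is not near it.
Once in a run the grip may slacken for a moment while it holds something.
It also fails if it takes over 208 s, if anything falls off the work surface, if the arm or the gripper's body presses on something with over 40 N, if the wrist force passes 120 N, or if a joint passes its speed limit or range.

ROBOT

A 6-joint arm with a two-finger parallel gripper is mounted at the origin on a cart in front of the work surface, level with it; the furniture and walls round the work are solid. World frame = base frame: x ahead of the robot, y to its left, z up, the work surface at z = 0. Lengths are in m, angles in rad, forces in N, time in s.
With the tool pointing down it reaches from about 0.425 to 0.95 m from the base axis. Payload 14.7 kg.
Tool frame: the origin (TCP) lies at the centre of the arm's flange, where the gripper is bolted on; the fingertips stand 173 mm ahead of it and the grasp point (between the pads) lies ahead of it (robot.grasp_offset is the z of the grasp point in the tool frame, in m); z points along the fingers, y is the line along which they close (so a half turn about z gives the same grasp; the last joint's range is limited). The gripper opens to 85 mm and grips with 20 to 120 N. Pads are 22 mm wide; open, the fingers measure 114 mm over their backs; the gripper's body (76 mm by 85 mm) begins 54 mm behind the grasp point. The pads swing forward as they close: fully open they stand 13 mm farther back than shut.
Start: joints at [-1.396, 0.48, 1.596, -0, 1.065, -0.047], TCP at [0.143, -0.634, 0.405] pointing down, gripper open.
Joint ranges: [-2.75, 2.75], [-0.82, 2.05], [0.23, 2.67], [-1.56, 4.7], [0.09, 2.69], [-2.92, 2.92]. Speed limits (rad/s): [1.89, 1.89, 2.39, 3.01, 3.01, 3.01].

INTERFACE

Orientations are given as a unit quaternion [x, y, z, w].
In Python, from workcell import robot gives the robot as it stands.
- The arm moves only by the tool drive_tool, never from a script. Its argument "moves" is a list of rows, each an object with "linear": the shift along the tool's x, y, z in units of 0.04 m (1.0 is 0.04 m), a list of three; "dr": the turn, a rotation vector about the tool's x, y, z in units of 0.12 rad (1.0 is 0.12 rad), a list of three; "jaw": the opening, from 0 (shut) to 1 (fully open). In form: [{"linear": [dx, dy, dz], "dr": [ax, ay, az], "jaw": jaw}, ...]. A call has 1 to 10 rows; each row shifts and turns the commanded pose from where the row before left it, along the tool's axes as they then stand; what a row does not reach is not made up. A row lasts 1/12 s, in which the tool goes at most 41.7 mm and 7.16 degrees, less where a joint would pass 70% of its speed; a pose out of reach is approached as far as the arm can. A call with a number of a shift or a turn outside -1 to 1 is refused whole. A call with a gripper value outside its range is refused whole. The fingers move at their own pace and stop on an object; the grip force is fixed at half the most. Time passes only in rows, so rows that do not move let the fingers close. It gives the time, the measured TCP pose, the force, the opening and the grip force at its end, in the units of the state.
- robot.read_state(): the state, without advancing time (a new reading comes with each control period).
- robot.snapshot(name): name is "scene" or "top" or "wrist"; returns (picture, depth): 480x640x3 uint8, blue, green, red; 480x640 float32, m along the optical axis (not along the pixel's ray), 0 where there is no reading.
- robot.camera_params(name): a dict with "K" (3x3 intrinsics, pixels), "D" ([k1, k2, p1, p2, k3] as OpenCV has them; the pictures are not rectified), "R" (3x3) and "t" (3): a world point X has camera coordinates R X + t. Camera axes: x right, y down, z forward; pixel columns grow to the right and rows downward; lengths in m; the calibration is good to about 2 mm. A picture is of the moment at which its call begins: read the wrist's pose just before it. camera_params takes no time and is no camera call; for the wrist camera it gives the pose at the moment of the call.
- robot.sign_off(): hands the job in; it is judged then, once.
The state is a dict: "time": time; "joints": joint angles; "qd": joint speeds; "joint_efforts": joint torques, N m; "tool_pos": TCP position; "tcp_rot": TCP orientation; "force": force on the tool from outside, world axes, zero at the start; "torque": the same for the moment, N m; "width": opening from 0.0 (shut) to 1.0 (fully open); "finger_force": force on a finger pad.
Only numpy, scipy, OpenCV 4.12 (cv2) and the standard library are available. Lean on these libraries where they do the work, as an engineer would, in place of code of your own. Each camera call takes 0.05 s, during which the arm holds its last target. There are 200 camera calls.

## Working session

There is one attempt and no reset: what is moved stays moved. The work goes in short steps, Python scripts to look and compute and a tool call to move; the robot and the scene stay as the last step left them, time stands still between calls to the robot, and variables do not carry over. Pictures are saved under pics/ and viewed, at most 14 in all, crops included, and the job is handed in when it is done.

Besides the shell and the picture viewer there is one more tool, called as name(argument=value, ...) on one line, values as JSON. drive_tool: Moves the arm, as the interface text tells. Shifts and turns lie within -1 to 1; 1 stands for 0.04 m of shift or 0.12 rad of turn. Its arguments: {"type":"object","properties":{"moves":{"type":"array"}},"required":["moves"]}

```bash
ls; mkdir -p pics
python3 - <<'E'
from workcell import robot
import cv2,numpy as np
s=robot.read_state();print(s, robot.grasp_offset)
for n in("scene","top"):
    c=robot.camera_params(n);print(n,c)
    p,d=robot.snapshot(n);cv2.imwrite(f"pics/{n}0.png",p);np.save(f"pics/{n}0.npy",d)
E
```

```text
pics
{'time': 0.0, 'joints': array([-1.39559887e+00,  4.80813558e-01,  1.59686783e+00, -1.74620771e-05,
        1.06509882e+00, -4.66071550e-02]), 'qd': array([-1.98251708e-03, -4.19693962e-04, -9.88640922e-04,  4.08689374e-04,
        1.97147913e-04, -8.59718475e-05]), 'joint_efforts': array([ 2.28058947e-03, -9.50631452e+01, -4.30186057e+01,  3.26154532e-04,
        1.22868773e-02, -4.60164881e-05]), 'tool_pos': array([ 0.14297138, -0.63387371,  0.40408638]), 'tcp_rot': array([ 9.93855996e-01,  1.10679299e-01, -4.57706164e-05, -5.92059324e-04]), 'force': array([ 0.20710869,  0.90389471, -0.20361678]), 'torque': array([-0.0575972 , -0.01869607, -0.01152033]), 'finger_force': 0.0, 'width': 0.9989863381959624} 0.1547
scene {'K': array([[602.15904054,   0.        , 310.54387241],
       [  0.        , 602.15904054, 233.10369615],
       [  0.        ,   0.        ,   1.        ]]), 'D': array([-0.12998548,  0.        ,  0.        ,  0.        ,  0.        ]), 'R': array([[ 0.81176264, -0.58398061,  0.00283844],
       [-0.24469812, -0.34454793, -0.90631648],
       [ 0.53024923,  0.7350193 , -0.4225901 ]]), 't': array([-0.48493909,  0.17911107,  1.35456265])}
top {'K': array([[552.22439439,   0.        , 319.90431209],
       [  0.        , 552.22439439, 241.20023548],
       [  0.        ,   0.        ,   1.        ]]), 'D': array([0.03713345, 0.        , 0.        , 0.        , 0.        ]), 'R': array([[ 0.02590565, -0.99906633,  0.03457419],
       [-0.99045962, -0.03033439, -0.13442306],
       [ 0.13534634, -0.03076203, -0.99032069]]), 't': array([-0.17150955,  0.50370942,  1.10094875])}
```

View pics/top0.png

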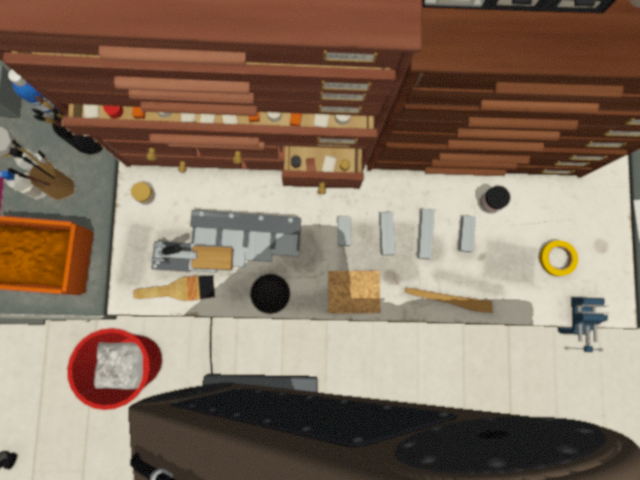

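View pics/scene0.png

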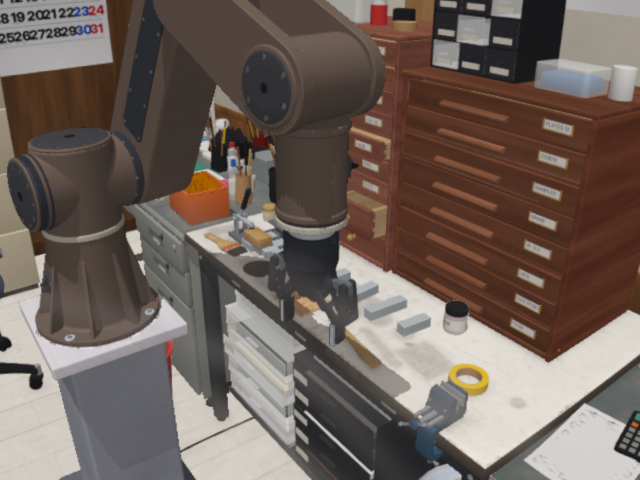

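The top view shows the plate at about (245,235), with the clamp and sanding block at (165–230,258). The four gauge blocks are at x≈345, 387, 427 and 467 (row ≈232) and the cork pad is at (354,291). The brush is at (175,290), the spatula at (450,300), and an open drawer sticks out at (322,165).

```bash
cat > h.py <<'E'
from workcell import robot
import cv2,numpy as np
from scipy.spatial.transform import Rotation as Ro
np.set_printoptions(precision=4,suppress=True)
def ray(c,px):
    u=cv2.undistortPoints(np.float64(px).reshape(-1,1,2),c["K"],c["D"]).reshape(-1,2)
    d=np.c_[u,np.ones(len(u))]@c["R"]; return -c["R"].T@c["t"],d
def onz(c,px,z):
    o,d=ray(c,px); return o+d*((z-o[2])/d[:,2])[:,None]
def proj(c,X):
    return cv2.projectPoints(np.float64(X).reshape(-1,1,3),cv2.Rodrigues(c["R"])[0],c["t"],c["K"],c["D"])[0].reshape(-1,2)
def snap(n,name=None):
    c=robot.camera_params(n);p,d=robot.snapshot(n)
    if name: cv2.imwrite(f"pics/{name}.png",p)
    return c,p,d
def rects(mask,c,z,amin=60):
    out=[]
    for k in cv2.findContours(mask.astype(np.uint8),cv2.RETR_EXTERNAL,cv2.CHAIN_APPROX_NONE)[0]:
        if cv2.contourArea(k)<amin: continue
        w=onz(c,k.reshape(-1,2),z)[:,:2]
        (x,y),(a,b),th=cv2.minAreaRect(np.float32(w*1000))
        if a<b: a,b,th=b,a,th+90
        out.append((x,y,a,b,(th+90)%180-90,k.reshape(-1,2).mean(0)))
    return out
def down(yaw): # tool z down, tool x at world angle yaw (tool y = yaw-90deg)
    return Ro.from_matrix(np.array([[np.cos(yaw),np.sin(yaw),0],[np.sin(yaw),-np.cos(yaw),0],[0,0,-1]]))
def plan(p,R,vmax=1.0):
    """delta from the present pose: tool-axis shift in units and rotvec in units, total"""
    s=robot.read_state();R0=Ro.from_quat(s["tcp_rot"])
    print("t",round(s["time"],2),"pos",s["tool_pos"],"shift units",R0.inv().apply(np.array(p)-s["tool_pos"])/.04,"turn units",(R0.inv()*R).as_rotvec()/.12,"w",round(s["width"],3),"F",s["force"])
E
python3 - <<'E'
from h import *
c=robot.camera_params("top");p=cv2.imread("pics/top0.png");d=np.load("pics/top0.npy")
h=cv2.cvtColor(p,cv2.COLOR_BGR2HSV).astype(int)
print([h[y,x] for x,y in((345,230),(387,232),(427,233),(467,233),(330,230),(406,232),(260,245),(213,258),(355,291),(500,250))])
g=(h[...,0]>95)&(h[...,0]<125)&(h[...,1]>18)
g[:200]=0;g[275:]=0;g[:,500:]=0;g[:,:185]=0
for r in rects(g,c,.024):print("block",np.round(r[:5],1),r[5].round())
for r in rects(g,c,.02,2000):print("plate",np.round(r[:5],1),r[5].round())
o=(h[...,0]>8)&(h[...,0]<22)&(h[...,1]>110);o[:240]=0;o[320:]=0;o[:,520:]=0;o[:,120:] &=True
for r in rects(o,c,.004):print("o4",np.round(r[:5],1),r[5].round())
for r in rects(o,c,.048):print("o48",np.round(r[:5],1),r[5].round())
# depth-based heights over image
X=onz(c,[[245,215],[245,245],[322,165],[165,258],[175,245],[213,258],[497,197]],0);print(X)
E
python3 -c "
import cv2;p=cv2.imread('pics/top0.png')[195:310,130:330];cv2.imwrite('pics/c1.png',cv2.resize(p,None,fx=4,fy=4,interpolation=cv2.INTER_CUBIC))"
```

```text
[array([ 50,   8, 184]), array([ 47,  10, 185]), array([ 55,   8, 183]), array([ 53,   6, 183]), array([ 21,  32, 150]), array([ 23,  32, 190]), array([ 60,   7, 185]), array([ 18, 146, 185]), array([ 17, 124, 206]), array([ 21,  31, 192])]
o4 [ 396.3 -431.7  182.9   24.1   82.5] [450. 299.]
o4 [404.9 155.6 134.5  47.8 -86.8] [170. 290.]
o4 [ 408.8 -232.4  105.    85.8  -88.5] [353. 292.]
o4 [472.1  67.   81.6  45.   89.1] [212. 257.]
o4 [442.2 405.8 183.8 111.7 -88.2] [ 44. 265.]
o48 [ 394.7 -419.9  176.    23.1   82.5] [450. 299.]
o48 [403.  145.  129.4  46.  -86.8] [170. 290.]
o48 [ 406.8 -228.2  101.    82.6  -88.5] [353. 292.]
o48 [467.6  59.9  78.5  43.3  89.1] [212. 257.]
o48 [438.9 385.7 176.8 107.4 -88.2] [ 44. 265.]
[[ 0.5648  0.0027  0.    ]
 [ 0.5005 -0.0001  0.    ]
 [ 0.6802 -0.1586  0.    ]
 [ 0.468   0.165   0.    ]
 [ 0.496   0.146   0.    ]
 [ 0.4709  0.0655  0.    ]
 [ 0.6218 -0.5397  0.    ]]
```

View pics/c1.png

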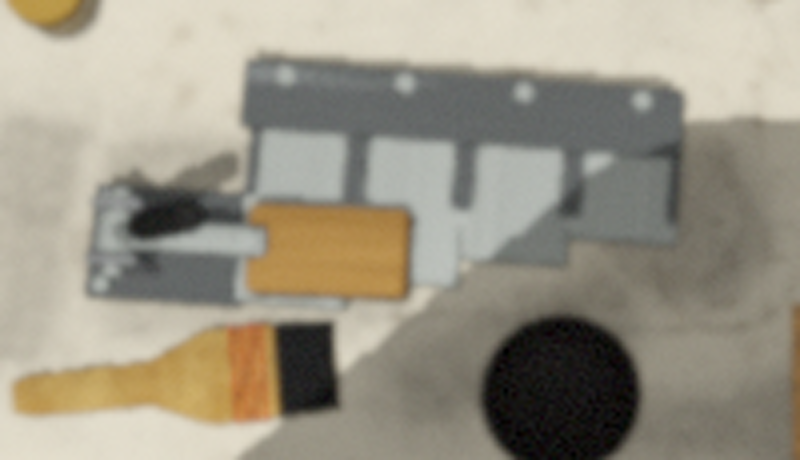

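Crop (4x, offset 130,195): the lip's front edge runs (245,128)–(682,155) and the sanding block spans (247,205)–(410,298). The clamp arm lies over its left end at (265,240) and the black handle is at (165,215). The four bays are visible.

Run:
```python
from h import *
c=robot.camera_params("top");p=cv2.imread("pics/top0.png")
h=cv2.cvtColor(p,cv2.COLOR_BGR2HSV).astype(int)
g=(h[...,1]<20)&(h[...,2]>90);g[:200]=0;g[275:]=0;g[:,490:]=0;g[:,310:]&=True;g[:,:310]=0
for r in rects(g,c,.024):print("block",np.round(r[:5],1),r[5].round())
f=lambda a:(np.array(a)/4+[130,195])
L=onz(c,f([[245,127],[682,155],[247,58],[682,92]]),.054);print("lip FL FR BL BR",L)
v=L[0]-L[1];print(np.degrees(np.arctan2(-v[0],v[1])))
print("sand top",onz(c,f([[250,205],[410,208],[408,298],[247,294]]),.048))
print("drawer",onz(c,[[283,185],[363,187]],.1))
w=robot.camera_params("wrist");s=robot.read_state();R0=Ro.from_quat(s["tcp_rot"]).as_matrix()
o=-w["R"].T@w["t"];print("wrist cam in tool",R0.T@(o-s["tool_pos"]),(w["R"]@R0),w["K"],w["D"])
```

```text
block [ 534.4 -207.5   61.6   25.2    1.2] [344. 230.]
block [ 536.5 -466.5   77.1   30.5   -5.2] [467. 233.]
block [ 532.  -297.9   89.1   29.3    1.8] [387. 233.]
block [ 533.6 -379.8  106.1   30.    -3.3] [426. 233.]
lip FL FR BL BR [[ 0.5275  0.1035  0.054 ]
 [ 0.5201 -0.1169  0.054 ]
 [ 0.5628  0.1045  0.054 ]
 [ 0.5525 -0.1159  0.054 ]]
-1.920759325741978
sand top [[0.4887 0.1    0.048 ]
 [0.4896 0.0198 0.048 ]
 [0.444  0.0186 0.048 ]
 [0.4437 0.0989 0.048 ]]
drawer [[ 0.609  -0.0798  0.1   ]
 [ 0.6104 -0.2376  0.1   ]]
wrist cam in tool [ 0.0697 -0.0012  0.0311] [[ 0.0004  1.     -0.0002]
 [-0.9622  0.0004 -0.2724]
 [-0.2724  0.0003  0.9622]] [[371.2263   0.     317.8622]
 [  0.     371.2263 235.6416]
 [  0.       0.       1.    ]] [0.0092 0.     0.     0.     0.    ]
```

drive_tool(moves=[{"linear": [0,0,0],"dr": [0,0,0.93],"jaw": 0},{"linear": [0,0,0],"dr": [0,0,0.92],"jaw": 0},{"linear": [0.77,-0.6,0],"dr": [0,0,0],"jaw": 0},{"linear": [0.77,-0.6,0],"dr": [0,0,0],"jaw": 0},{"linear": [0.77,-0.6,0],"dr": [0,0,0],"jaw": 0},{"linear": [0.77,-0.6,0],"dr": [0,0,0],"jaw": 0},{"linear": [0.77,-0.6,0],"dr": [0,0,0],"jaw": 0},{"linear": [0.77,-0.6,0],"dr": [0,0,0],"jaw": 0},{"linear": [0.77,-0.6,0],"dr": [0,0,0],"jaw": 0},{"linear": [0.77,-0.6,0],"dr": [0,0,0],"jaw": 0}])

```text
time: 0.93
tool_pos: [0.3906, -0.4406, 0.4045]
tcp_rot: [1.0, -0.0, -0.0, -0.0]
force: [1.0, -2.0, -0.0]
width: -0.001
finger_force: 0.0
```

drive_tool(moves=[{"linear": [0.35,-0.85,0],"dr": [0,0,0],"jaw": 0},{"linear": [0.2,-0.9,0],"dr": [0,0,0],"jaw": 0},{"linear": [0.2,-0.9,0],"dr": [0,0,0],"jaw": 0},{"linear": [0.2,-0.9,0],"dr": [0,0,0],"jaw": 0},{"linear": [0.2,-0.9,0],"dr": [0,0,0],"jaw": 0},{"linear": [0.2,-0.9,0],"dr": [0,0,0],"jaw": 0},{"linear": [0.2,-0.9,0],"dr": [0,0,0],"jaw": 0},{"linear": [0.2,-0.9,0],"dr": [0,0,0],"jaw": 0},{"linear": [0.1,-0.9,0],"dr": [0,0,0],"jaw": 0},{"linear": [0,0,0],"dr": [0,0,0],"jaw": 0}])

```text
time: 1.77
tool_pos: [0.4635, -0.1153, 0.4045]
tcp_rot: [1.0, 0.001, -0.0, -0.001]
force: [0.1, -0.2, -0.3]
width: -0.002
finger_force: 0.0
```

Run:
```python
from h import *
plan([.47,.0,.42],down(0))
c,p,d=snap("wrist","w1");np.save("pics/w1.npy",d)
```

```text
t 1.77 pos [ 0.4635 -0.1153  0.4045] shift units [ 0.1709 -2.8824 -0.3828] turn units [-0.0134  0.0068  0.0245] w -0.002 F [ 0.0731 -0.2094 -0.2594]
```

View pics/w1.png

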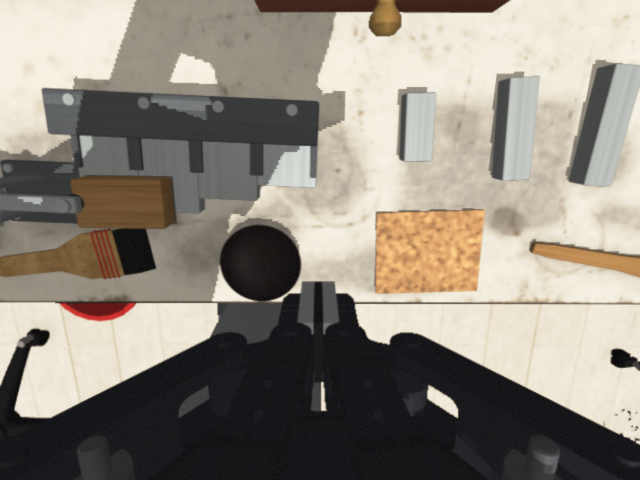

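The wrist view shows lip edge (45,133)–(318,145), bays with stepped fronts, the 60 block at (417,127) and others to its right. The cork pad is at (430,250), the sanding block at (125,202), and a black disc of unknown height at (260,260). I'll use depth to fit the plate.

```bash
cat >> h.py <<'E'
def cloud(c,d):
    v,u=np.mgrid[0:480,0:640];px=np.c_[u.ravel(),v.ravel()].astype(float)
    o,r=ray(c,px);X=o+r*d.ravel()[:,None];X[d.ravel()==0]=np.nan
    return X.reshape(480,640,3)
def cl_rect(X,m):
    """metric rect of the largest blob of the mask, from cloud points"""
    n,l,st,_=cv2.connectedComponentsWithStats(m.astype(np.uint8))
    k=1+st[1:,4].argmax();P=X[l==k]
    (x,y),(a,b),th=cv2.minAreaRect(np.float32(P[:,:2]*1000))
    if a<b:a,b,th=b,a,th+90
    return np.round([x,y,a,b,(th+90)%180-90,np.median(P[:,2])*1000],1)
E
python3 - <<'E'
from h import *
c=robot.camera_params("wrist");d=np.load("pics/w1.npy");X=cloud(c,d);z=X[...,2]
m=(z>.050)&(z<.060);m[200:]=0
print("lip",cl_rect(X,m))
print("disc",X[260,260],X[260,290],"bench",X[200,350],"cork",X[250,430],"platetop",X[165,290],"sand",X[200,140],"block",X[125,420],"shiny drawer",X[20,385],X[5,385])
m=(z>.04)&(z<.054);m[:165]=0;m[:,:65]=0;m[240:]=0;print("sand",cl_rect(X,m))
for a,b in((380,460),(470,550),(550,640)):
    m=(z>.017)&(z<.03);m[:,:a]=0;m[:,b:]=0;m[200:]=0;print("blk",cl_rect(X,m))
hh=cv2.cvtColor(cv2.imread("pics/w1.png"),cv2.COLOR_BGR2HSV).astype(int)
m=(hh[...,0]<25)&(hh[...,1]>90);m[:195]=0;m[310:]=0;m[:,:360]=0;m[:,500:]=0;print("cork",cl_rect(X,m))
# bay front corners
print(onz(c,[[315,187],[263,186],[318,145],[48,133]],.02)[:2],onz(c,[[318,145],[48,133]],.05))
E
```

```text
lip [542.7  -3.3 223.5  36.6  87.8  53.6]
disc [ 0.4019 -0.0554  0.0059] [ 0.4031 -0.0871  0.0089] bench [ 0.4648 -0.1486 -0.0005] cork [ 0.4134 -0.2329  0.0049] platetop [ 0.5015 -0.0895  0.02  ] sand [0.4726 0.0419 0.0474] block [ 0.5378 -0.2075  0.024 ] shiny drawer [ 0.5907 -0.1519  0.1461] [ 0.5989 -0.1521  0.1428]
sand [468.8  62.7  81.6  45.3  89.3  47.4]
blk [ 535.7 -206.8   59.9   27.3    1.9   23.8]
blk [ 533.8 -297.4   90.4   27.4    4.2   23.8]
blk [ 535.7 -380.2  104.7   28.4   -3.2   23.9]
cork [ 413.4 -230.6  104.7   88.7  -84.2    nan]
[[ 0.4809 -0.113   0.02  ]
 [ 0.4816 -0.0635  0.02  ]] [[ 0.521  -0.1157  0.05  ]
 [ 0.5294  0.11    0.05  ]]
```

drive_tool(moves=[{"linear": [0,0,0],"dr": [0,0,-0.98],"jaw": 0},{"linear": [0,0,0],"dr": [0,0,-0.98],"jaw": 0},{"linear": [0,0,0],"dr": [0,0,-0.98],"jaw": 0},{"linear": [0,0,0],"dr": [0,0,-0.98],"jaw": 0},{"linear": [0,0,0],"dr": [0,0,-0.98],"jaw": 0},{"linear": [0,0,0],"dr": [0,0,-0.98],"jaw": 0},{"linear": [0,0,0],"dr": [0,0,-0.98],"jaw": 0},{"linear": [0,0,0],"dr": [0,0,-0.98],"jaw": 0},{"linear": [0,0,0],"dr": [0,0,-0.98],"jaw": 0},{"linear": [0,0,0],"dr": [0,0,-0.98],"jaw": 0}])

```text
time: 2.65
tool_pos: [0.4634, -0.1209, 0.4045]
tcp_rot: [0.831, 0.557, -0.0, -0.0]
force: [-0.5, -0.3, -0.1]
width: -0.004
finger_force: 0.0
```

drive_tool(moves=[{"linear": [0,0,0],"dr": [0,0,-0.98],"jaw": 0},{"linear": [0,0,0],"dr": [0,0,-0.98],"jaw": 0},{"linear": [0,0,0],"dr": [0,0,-0.98],"jaw": 0},{"linear": [0.8,0,0],"dr": [0,0,0],"jaw": 0},{"linear": [0.8,0,0],"dr": [0,0,0],"jaw": 0},{"linear": [0.8,0,0],"dr": [0,0,0],"jaw": 0},{"linear": [0.8,0,0],"dr": [0,0,0],"jaw": 0},{"linear": [0.8,0,0],"dr": [0,0,0],"jaw": 0},{"linear": [0,0,0],"dr": [0,0,0],"jaw": 0}])

```text
time: 3.4
tool_pos: [0.4704, 0.0429, 0.4046]
tcp_rot: [0.721, 0.693, 0.0, -0.0]
force: [-0.3, -0.9, -0.4]
width: 0.004
finger_force: 0.0
```

Run:
```python
from h import *
plan([.471,.05,.308],down(np.radians(87.8)))
```

```text
t 3.4 pos [0.4704 0.0429 0.4046] shift units [0.1747 0.0088 2.4159] turn units [ 0.     -0.0082 -0.0175] w 0.004 F [-0.2549 -0.9044 -0.3695]
```

drive_tool(moves=[{"linear": [0,0,0.6],"dr": [0,0,0],"jaw": 0},{"linear": [0,0,0.6],"dr": [0,0,0],"jaw": 0},{"linear": [0,0,0.6],"dr": [0,0,0],"jaw": 0},{"linear": [0,0,0.6],"dr": [0,0,0],"jaw": 0},{"linear": [0.25,0,0],"dr": [0,0,0],"jaw": 0},{"linear": [0.25,0,0],"dr": [0,0,0],"jaw": 0},{"linear": [0.25,0,0],"dr": [0,0,0],"jaw": 0},{"linear": [0.25,0,0],"dr": [0,0,0],"jaw": 0},{"linear": [0.25,0,0],"dr": [0,0,0],"jaw": 0},{"linear": [0.25,0,0],"dr": [0,0,0],"jaw": 0}])

```text
time: 4.23
tool_pos: [0.4731, 0.1009, 0.3097]
tcp_rot: [0.722, 0.692, 0.001, 0.001]
force: [0.2, -2.9, 0.5]
width: -0.001
finger_force: 1.1
```

drive_tool(moves=[{"linear": [0.25,0,0],"dr": [0,0,0],"jaw": 0},{"linear": [0.25,0,0],"dr": [0,0,0],"jaw": 0},{"linear": [0.25,0,0],"dr": [0,0,0],"jaw": 0},{"linear": [0.25,0,0],"dr": [0,0,0],"jaw": 0},{"linear": [0.25,0,0],"dr": [0,0,0],"jaw": 0},{"linear": [0.25,0,0],"dr": [0,0,0],"jaw": 0}])

```text
time: 4.73
tool_pos: [0.4753, 0.1606, 0.3086]
tcp_rot: [0.722, 0.692, -0.0, -0.0]
force: [0.6, -0.5, -0.3]
width: -0.003
finger_force: 0.3
```

drive_tool(moves=[{"linear": [0.25,0,0],"dr": [0,0,0],"jaw": 0},{"linear": [0.25,0,0],"dr": [0,0,0],"jaw": 0},{"linear": [0.25,0,0],"dr": [0,0,0],"jaw": 0},{"linear": [0.25,0,0],"dr": [0,0,0],"jaw": 0},{"linear": [0.25,0,0],"dr": [0,0,0],"jaw": 0},{"linear": [0.25,0,0],"dr": [0,0,0],"jaw": 0}])

```text
time: 5.23
tool_pos: [0.4779, 0.2206, 0.3087]
tcp_rot: [0.722, 0.692, 0.0, -0.0]
force: [0.9, 0.3, -0.6]
width: 0.0
finger_force: 0.0
```

drive_tool(moves=[{"linear": [0,0,-0.8],"dr": [0,0,0],"jaw": 0.7},{"linear": [0,0,-0.8],"dr": [0,0,0],"jaw": 0.7},{"linear": [0,0,-0.8],"dr": [0,0,0],"jaw": 0.7},{"linear": [-0.8,0,0],"dr": [0,0,0],"jaw": 0.7},{"linear": [-0.9,0,0],"dr": [0,0,0],"jaw": 0.7},{"linear": [-0.9,0,0],"dr": [0,0,0],"jaw": 0.7},{"linear": [-0.9,0,0],"dr": [0,0,0],"jaw": 0.7},{"linear": [-0.8,0,0],"dr": [0,0,0],"jaw": 0.7},{"linear": [0,0,0],"dr": [0,0,0],"jaw": 0.7},{"linear": [0,0,0],"dr": [0,0,0],"jaw": 0.7}])

```text
time: 6.07
tool_pos: [0.4707, 0.0466, 0.4048]
tcp_rot: [0.723, 0.691, 0.0, 0.0]
force: [0.0, 0.9, -0.4]
width: 0.7
finger_force: 0.0
```

Run:
```python
from h import *
plan([.4692,.058,.197],down(np.radians(88.6)))
c,p,d=snap("wrist","w2");X=cloud(c,d);z=X[...,2]
w=(abs(X[...,0]-.469)<.04)&(abs(X[...,1]-.06)<.06)&(z>.04)&(z<.054);print("sand",cl_rect(X,w))
```

```text
t 6.07 pos [0.4707 0.0466 0.4048] shift units [ 0.2817 -0.0507  5.1961] turn units [ 0.0012 -0.0003 -0.1738] w 0.7 F [ 0.0196  0.9045 -0.3747]
sand [468.4  65.   80.3  45.   89.3  47.5]
```

View pics/w2.png

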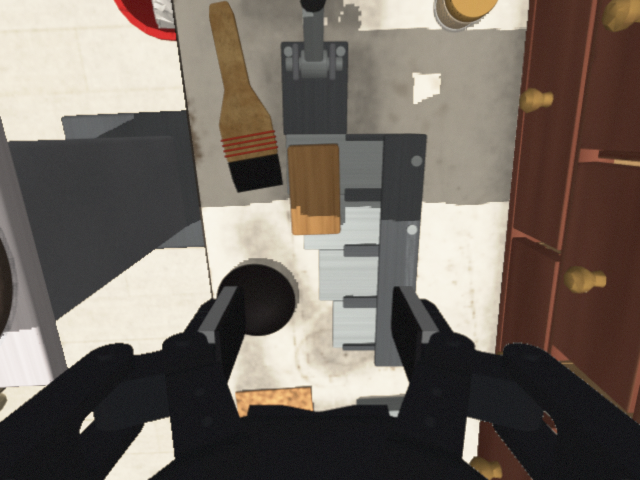

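The clamp is open, with the arm upright at (313,35), and the sanding block lies free at (315,190). Now the grasp.

drive_tool(moves=[{"linear": [0.3,-0.05,0],"dr": [0,0,-0.17],"jaw": 0.7},{"linear": [0,0,0.9],"dr": [0,0,0],"jaw": 0.7},{"linear": [0,0,0.9],"dr": [0,0,0],"jaw": 0.7},{"linear": [0,0,0.9],"dr": [0,0,0],"jaw": 0.7},{"linear": [0,0,0.9],"dr": [0,0,0],"jaw": 0.7},{"linear": [0,0,0.7],"dr": [0,0,0],"jaw": 0.7},{"linear": [0,0,0.5],"dr": [0,0,0],"jaw": 0.7},{"linear": [0,0,0.4],"dr": [0,0,0],"jaw": 0.7},{"linear": [0,0,0],"dr": [0,0,0],"jaw": 0.7},{"linear": [0,0,0],"dr": [0,0,0],"jaw": 0.4}])

```text
time: 6.95
tool_pos: [0.469, 0.0611, 0.1957]
tcp_rot: [0.714, 0.7, -0.001, -0.001]
force: [-0.1, 0.1, 0.8]
width: 0.57
finger_force: 0.0
```

drive_tool(moves=[{"linear": [0,0,0],"dr": [0,0,0],"jaw": 0.4},{"linear": [0,0,0],"dr": [0,0,0],"jaw": 0.4},{"linear": [0,0,0],"dr": [0,0,0],"jaw": 0.4},{"linear": [0,0,0],"dr": [0,0,0],"jaw": 0.4}])

```text
time: 7.28
tool_pos: [0.4693, 0.0601, 0.1971]
tcp_rot: [0.715, 0.7, 0.0, 0.0]
force: [1.3, -0.9, -2.0]
width: 0.513
finger_force: 61.1
```

drive_tool(moves=[{"linear": [0,0,-0.5],"dr": [0,0,0],"jaw": 0.4},{"linear": [0,0,-0.6],"dr": [0,0,0],"jaw": 0.4},{"linear": [0,0,-0.6],"dr": [0,0,0],"jaw": 0.4},{"linear": [0,0,0],"dr": [0,0,0],"jaw": 0.4}])

```text
time: 7.62
tool_pos: [0.4703, 0.06, 0.2683]
tcp_rot: [0.715, 0.699, 0.002, 0.002]
force: [2.1, 1.1, -0.1]
width: 0.515
finger_force: 61.5
```

Run:
```python
from h import *
s=robot.read_state();print(s["tool_pos"],s["width"],s["finger_force"])
p=cv2.imread("pics/w1.png");h=cv2.cvtColor(p,cv2.COLOR_BGR2HSV).astype(int)
# camera pose at w1 rebuilt from TCP pose then
w=robot.camera_params("wrist");R0=Ro.from_quat(s["tcp_rot"]).as_matrix()
rel=w["R"]@R0; oc=R0.T@(-w["R"].T@w["t"]-s["tool_pos"])
R1=(down(0)*Ro.from_rotvec([.0016,-.0008,-.0029])).as_matrix()
c=dict(w);c["R"]=rel@R1.T;c["t"]=-c["R"]@(np.array([.4635,-.1153,.4045])+R1@oc)
m=(h[...,0]>5)&(h[...,0]<25)&(h[...,1]>70);m[:195]=0;m[310:]=0;m[:,:360]=0;m[:,505:]=0
m=cv2.morphologyEx(m.astype(np.uint8),cv2.MORPH_CLOSE,np.ones((7,7)));m=cv2.morphologyEx(m,cv2.MORPH_OPEN,np.ones((9,9)))
for r in rects(m,c,.004,1000):print("cork",np.round(r[:5],1),r[5])
```

```text
[0.4703 0.06   0.2683] 0.5151654390352594 61.46016240119934
cork [ 411.1 -230.2  109.9   90.1  -88.2] [427.9372 250.3306]
```

drive_tool(moves=[{"linear": [-0.7,-0.11,0],"dr": [0,0,0],"jaw": 0.4},{"linear": [-0.85,-0.15,0],"dr": [0,0,0],"jaw": 0.4},{"linear": [-0.85,-0.15,0],"dr": [0,0,0],"jaw": 0.4},{"linear": [-0.85,-0.15,0],"dr": [0,0,0],"jaw": 0.4},{"linear": [-0.85,-0.15,0],"dr": [0,0,0],"jaw": 0.4},{"linear": [-0.85,-0.15,0],"dr": [0,0,0],"jaw": 0.4},{"linear": [-0.85,-0.15,0],"dr": [0,0,0],"jaw": 0.4},{"linear": [-0.85,-0.15,0],"dr": [0,0,0],"jaw": 0.4},{"linear": [-0.74,-0.15,0],"dr": [0,0,-0.47],"jaw": 0.4},{"linear": [0,0,0],"dr": [0,0,0],"jaw": 0.4}])

```text
time: 8.45
tool_pos: [0.4098, -0.2389, 0.2648]
tcp_rot: [0.695, 0.719, -0.0, 0.001]
force: [-0.4, 0.4, 0.1]
width: 0.517
finger_force: 61.4
```

Run:
```python
from h import *
plan([.4111,-.2342,.181],down(np.radians(91.8)))
c,p,d=snap("wrist","w3");X=cloud(c,d);z=X[...,2];
s=robot.read_state();print(s["finger_force"])
```

```text
t 8.45 pos [ 0.4098 -0.2389  0.2648] shift units [0.1202 0.0324 2.0947] turn units [0.0143 0.015  0.0326] w 0.517 F [-0.3764  0.4053  0.1494]
61.42447829246521
```

View pics/w3.png

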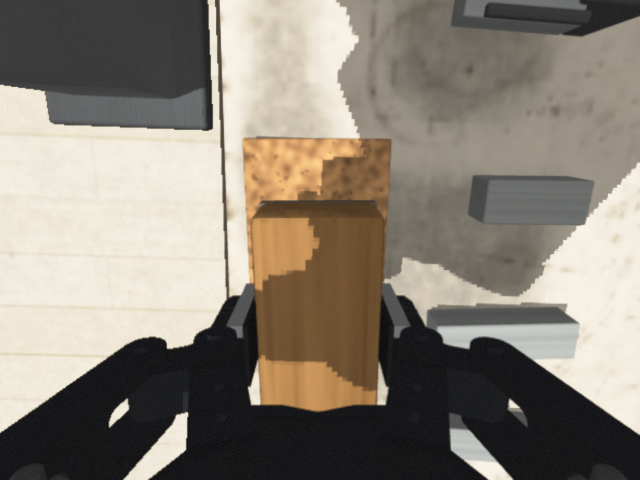

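The block is held square over the pad, whose far edge is at row 140. Lowering it.

drive_tool(moves=[{"linear": [0.12,0.03,0.4],"dr": [0,0,0],"jaw": 0.4},{"linear": [0,0,0.6],"dr": [0,0,0],"jaw": 0.4},{"linear": [0,0,0.5],"dr": [0,0,0],"jaw": 0.4},{"linear": [0,0,0.3],"dr": [0,0,0],"jaw": 0.4},{"linear": [0,0,0.15],"dr": [0,0,0],"jaw": 0.4},{"linear": [0,0,0.1],"dr": [0,0,0],"jaw": 0.4},{"linear": [0,0,0.05],"dr": [0,0,0],"jaw": 0.4},{"linear": [0,0,0],"dr": [0,0,0],"jaw": 0.4}])

```text
time: 9.17
tool_pos: [0.4115, -0.2295, 0.1809]
tcp_rot: [0.695, 0.719, 0.0, 0.0]
force: [0.7, 0.1, 0.0]
width: 0.514
finger_force: 61.4
```

drive_tool(moves=[{"linear": [-0.12,0,0],"dr": [0,0,0],"jaw": 0.4},{"linear": [0,0,0.04],"dr": [0,0,0],"jaw": 0.4},{"linear": [0,0,0],"dr": [0,0,0],"jaw": 0.4}])

```text
time: 9.42
tool_pos: [0.4121, -0.2353, 0.1802]
tcp_rot: [0.695, 0.719, 0.0, 0.001]
force: [-3.0, -1.8, 13.1]
width: 0.513
finger_force: 63.4
```

drive_tool(moves=[{"linear": [0,0,0.03],"dr": [0,0,0],"jaw": 0.4},{"linear": [0,0,0],"dr": [0,0,0],"jaw": 0.4}])

```text
time: 9.58
tool_pos: [0.412, -0.2353, 0.18]
tcp_rot: [0.695, 0.719, 0.0, 0.002]
force: [-6.9, 0.6, 45.5]
width: 0.514
finger_force: 67.6
```

drive_tool(moves=[{"linear": [0,0,-0.04],"dr": [0,0,0],"jaw": 0.4},{"linear": [0,0,0],"dr": [0,0,0],"jaw": 0.7},{"linear": [0,0,0],"dr": [0,0,0],"jaw": 0.7},{"linear": [0,0,-0.3],"dr": [0,0,0],"jaw": 0.7},{"linear": [0,0,-0.8],"dr": [0,0,0],"jaw": 0.7},{"linear": [0,0,-0.9],"dr": [0,0,0],"jaw": 0.7},{"linear": [0,0,-0.9],"dr": [0,0,0],"jaw": 0.5},{"linear": [0,0,-0.9],"dr": [0,0,0.9],"jaw": 0.5},{"linear": [0,0,-0.9],"dr": [0,0,0.9],"jaw": 0.5},{"linear": [0,0,-0.7],"dr": [0,0,0.9],"jaw": 0.5}])

```text
time: 10.42
tool_pos: [0.4114, -0.2346, 0.3984]
tcp_rot: [0.803, 0.596, 0.0, 0.001]
force: [1.0, -1.5, 0.1]
width: 0.5
finger_force: 0.0
```

drive_tool(moves=[{"linear": [0,0,0],"dr": [0,0,0.97],"jaw": 0.5},{"linear": [0,0,0],"dr": [0,0,0.97],"jaw": 0.5},{"linear": [0,0,0],"dr": [0,0,0.97],"jaw": 0.5},{"linear": [0,0,0],"dr": [0,0,0.97],"jaw": 0.5},{"linear": [0,0,0],"dr": [0,0,0.97],"jaw": 0.5},{"linear": [0,0,0],"dr": [0,0,0.97],"jaw": 0.5},{"linear": [0,0,0],"dr": [0,0,0.97],"jaw": 0.5},{"linear": [0,0,0],"dr": [0,0,0.97],"jaw": 0.5},{"linear": [0,0,0],"dr": [0,0,0.97],"jaw": 0.5},{"linear": [0,0,0],"dr": [0,0,0.97],"jaw": 0.5}])

```text
time: 11.25
tool_pos: [0.4114, -0.2346, 0.3954]
tcp_rot: [0.998, 0.056, -0.0, -0.0]
force: [0.7, 0.2, -0.3]
width: 0.499
finger_force: 0.0
```

drive_tool(moves=[{"linear": [0.3,0.6,0],"dr": [0,0,0.97],"jaw": 0.5},{"linear": [0.3,0.8,0],"dr": [0,0,0],"jaw": 0.5},{"linear": [0.3,0.6,0],"dr": [0,0,0],"jaw": 0.5},{"linear": [0,0,0],"dr": [0,0,0],"jaw": 0.5},{"linear": [0,0,0],"dr": [0,0,0],"jaw": 0.5}])

```text
time: 11.67
tool_pos: [0.4504, -0.314, 0.395]
tcp_rot: [1.0, -0.0, -0.0, -0.0]
force: [-0.9, -0.0, 0.2]
width: 0.499
finger_force: 0.0
```

```bash
cat >> h.py <<'E'
def blocks(name=None,lo=.019,hi=.029):
    c,p,d=snap("wrist",name);X=cloud(c,d);z=X[...,2]
    m=((z>lo)&(z<hi)&(X[...,0]>.45)&(X[...,0]<.6)&(X[...,1]<-.14)).astype(np.uint8)
    m=cv2.morphologyEx(m,cv2.MORPH_OPEN,np.ones((5,5)))
    n,l,st,ce=cv2.connectedComponentsWithStats(m)
    for k in range(1,n):
        if st[k,4]<300: continue
        q=cv2.findContours((l==k).astype(np.uint8),cv2.RETR_EXTERNAL,cv2.CHAIN_APPROX_NONE)[0][0].reshape(-1,2)
        (x,y),(a,b),t=cv2.minAreaRect(np.float32(onz(c,q,.024)[:,:2]*1000))
        if a<b:a,b,t=b,a,t+90
        print("block",np.round([x,y,a,b,(t+90)%180-90],1),st[k,:2],st[k,2:4])
    return c,p,X
E
python3 - <<'E'
from h import *
plan([.46,-.3,.40],down(0))
c,p,X=blocks("w4")
hz=X[...,2];m=(hz>.026)&(hz<.037)&(X[...,0]<.47)&(X[...,1]<-.14)&(X[...,1]>-.32);print("sand",cl_rect(X,m))
E
```

```text
t 11.67 pos [ 0.4504 -0.314   0.395 ] shift units [ 0.2387 -0.3491 -0.1242] turn units [-0.0022  0.0025 -0.0022] w 0.499 F [-0.9093 -0.0191  0.2498]
block [ 535.2 -377.7  104.1   27.2   -3.6] [372  46] [ 44 127]
block [ 533.2 -295.3   89.3   25.8    3.5] [280  58] [ 36 109]
block [ 538.3 -464.2   75.    27.3   -4.9] [471  60] [47 94]
block [ 535.2 -205.4   59.4   26.7    1.1] [176  75] [37 73]
sand [ 412.7 -231.2   79.9   45.4  -87.8   31.4]
```

View pics/w4.png

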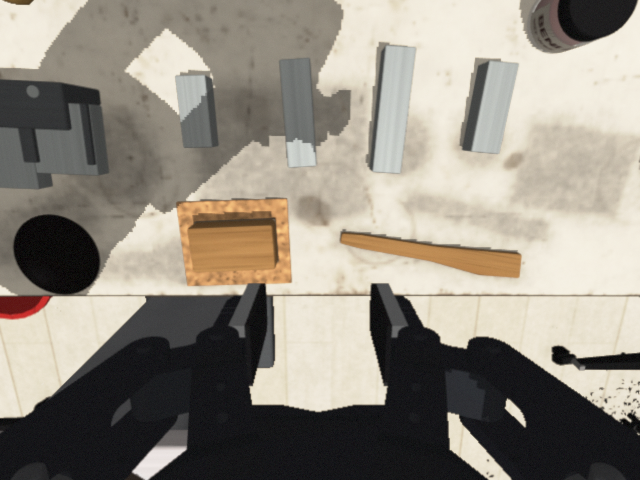

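The sanding block lies within 2 mm of the pad's middle and all four gauge blocks are found. I'll turn the wrist half round so the camera stays clear of the open drawer.

drive_tool(moves=[{"linear": [0,0,0],"dr": [0,0,-0.95],"jaw": 0.5},{"linear": [0,0,0],"dr": [0,0,-0.95],"jaw": 0.5},{"linear": [0,0,0],"dr": [0,0,-0.95],"jaw": 0.5},{"linear": [0,0,0],"dr": [0,0,-0.95],"jaw": 0.5},{"linear": [0,0,0],"dr": [0,0,-0.95],"jaw": 0.5},{"linear": [0,0,0],"dr": [0,0,-0.95],"jaw": 0.5},{"linear": [0,0,0],"dr": [0,0,-0.95],"jaw": 0.5},{"linear": [0,0,0],"dr": [0,0,-0.95],"jaw": 0.5},{"linear": [0,0,0],"dr": [0,0,-0.95],"jaw": 0.5}])

```text
time: 12.47
tool_pos: [0.4497, -0.3119, 0.3955]
tcp_rot: [0.869, 0.494, -0.0, -0.0]
force: [-0.7, 0.0, -0.5]
width: 0.498
finger_force: 0.0
```

drive_tool(moves=[{"linear": [0,0,0],"dr": [0,0,-0.95],"jaw": 0.5},{"linear": [0,0,0],"dr": [0,0,-0.95],"jaw": 0.5},{"linear": [0,0,0],"dr": [0,0,-0.95],"jaw": 0.5},{"linear": [0,0,0],"dr": [0,0,-0.95],"jaw": 0.5},{"linear": [0,0,0],"dr": [0,0,-0.95],"jaw": 0.5},{"linear": [0,0,0],"dr": [0,0,-0.95],"jaw": 0.5},{"linear": [0,0,0],"dr": [0,0,-0.95],"jaw": 0.5},{"linear": [0,0,0],"dr": [0,0,-0.95],"jaw": 0.5},{"linear": [0,0,0],"dr": [0,0,-0.95],"jaw": 0.5}])

```text
time: 13.22
tool_pos: [0.4497, -0.3119, 0.3955]
tcp_rot: [0.515, 0.857, 0.0, -0.0]
force: [0.3, -0.3, 0.2]
width: 0.501
finger_force: 0.0
```

drive_tool(moves=[{"linear": [0,0,0],"dr": [0,0,-0.95],"jaw": 0.5},{"linear": [0,0,0],"dr": [0,0,-0.95],"jaw": 0.5},{"linear": [0,0,0],"dr": [0,0,-0.95],"jaw": 0.5},{"linear": [0,0,0],"dr": [0,0,-0.95],"jaw": 0.5},{"linear": [0,0,0],"dr": [0,0,-0.95],"jaw": 0.5},{"linear": [0,0,0],"dr": [0,0,-0.95],"jaw": 0.5},{"linear": [0,0,0],"dr": [0,0,-0.95],"jaw": 0.5},{"linear": [0,0,0],"dr": [0,0,-0.95],"jaw": 0.5},{"linear": [0,0,0],"dr": [0,0,-0.95],"jaw": 0.5}])

```text
time: 13.97
tool_pos: [0.4498, -0.3119, 0.3955]
tcp_rot: [0.028, 1.0, 0.0, -0.0]
force: [0.6, -0.5, 0.2]
width: 0.497
finger_force: 0.0
```

drive_tool(moves=[{"linear": [-0.7,-0.5,0],"dr": [0,0,0],"jaw": 0.5},{"linear": [-0.7,-0.5,0],"dr": [0,0,0],"jaw": 0.5},{"linear": [-0.6,-0.6,0],"dr": [0,0,0],"jaw": 0.5},{"linear": [0,0,0],"dr": [0,0,0],"jaw": 0.5},{"linear": [0,0,0],"dr": [0,0,0],"jaw": 0.5}])

```text
time: 14.38
tool_pos: [0.5265, -0.3817, 0.3949]
tcp_rot: [0.031, 1.0, 0.0, -0.0]
force: [-0.3, 0.2, -0.3]
width: 0.503
finger_force: 0.0
```

Run:
```python
from h import *
blocks("w5")
plan([.5352,-.3777,.179],down(np.radians(176.4)));print(robot.read_state()["joints"])
```

```text
block [ 534.7 -378.2  104.6   25.3   -4. ] [307 159] [ 28 110]
block [ 532.7 -296.6   89.8   26.5    3.6] [391 159] [34 96]
block [ 534.7 -206.1   60.1   27.5    1.4] [491 172] [32 65]
block [ 537.4 -465.    74.5   26.6   -5.2] [213 185] [31 77]
t 14.43 pos [ 0.5258 -0.381   0.3949] shift units [-0.2378  0.0925  5.3978] turn units [ 0.0087 -0.0112  0.0047] w 0.5 F [-0.5735  0.1715  0.0363]
[-0.6739  0.4889  1.6075  0.0001  1.0469 -2.1824]
```

drive_tool(moves=[{"linear": [-0.23,0.08,0.5],"dr": [0,0,0.04],"jaw": 0.5},{"linear": [0,0,0.9],"dr": [0,0,0],"jaw": 0.5},{"linear": [0,0,0.9],"dr": [0,0,0],"jaw": 0.5},{"linear": [0,0,0.9],"dr": [0,0,0],"jaw": 0.5},{"linear": [0,0,0.9],"dr": [0,0,0],"jaw": 0.5},{"linear": [0,0,0.7],"dr": [0,0,0],"jaw": 0.5},{"linear": [0,0,0.4],"dr": [0,0,0],"jaw": 0.5},{"linear": [0,0,0.2],"dr": [0,0,0],"jaw": 0.5},{"linear": [0,0,0],"dr": [0,0,0],"jaw": 0.5},{"linear": [0,0,0],"dr": [0,0,0],"jaw": 0.5}])

```text
time: 15.27
tool_pos: [0.5354, -0.3788, 0.1804]
tcp_rot: [0.034, 0.999, 0.0, 0.0]
force: [0.5, 0.1, -0.2]
width: 0.5
finger_force: 0.0
```

drive_tool(moves=[{"linear": [0,0,0],"dr": [0,0,0],"jaw": 0.2},{"linear": [0,0,0],"dr": [0,0,0],"jaw": 0.2},{"linear": [0,0,0],"dr": [0,0,0],"jaw": 0.2},{"linear": [0,0,0],"dr": [0,0,0],"jaw": 0.2},{"linear": [0,0,0],"dr": [0,0,0],"jaw": 0.2}])

```text
time: 15.68
tool_pos: [0.5359, -0.3794, 0.1815]
tcp_rot: [0.034, 0.999, -0.001, 0.001]
force: [-0.8, 2.2, 7.9]
width: 0.291
finger_force: 60.0
```

drive_tool(moves=[{"linear": [0,0,-0.3],"dr": [0,0,0],"jaw": 0.2},{"linear": [0,0,-0.6],"dr": [0,0,0],"jaw": 0.2},{"linear": [0,0,-0.6],"dr": [0,0,0],"jaw": 0.2},{"linear": [0,0,0],"dr": [0,0,0],"jaw": 0.2},{"linear": [0,0,0],"dr": [0,0,0],"jaw": 0.2}])

```text
time: 16.1
tool_pos: [0.5359, -0.3795, 0.2418]
tcp_rot: [0.034, 0.999, -0.001, 0.001]
force: [-0.1, 0.5, -5.5]
width: 0.284
finger_force: 60.6
```

Run:
```python
from h import *
s=robot.read_state();plan([.5,0,.3],down(np.pi))
c,p,d=snap("wrist","w6");X=cloud(c,d)
R0=Ro.from_quat(s["tcp_rot"]);T=R0.inv().apply((X-s["tool_pos"]).reshape(-1,3)).reshape(X.shape)
m=(abs(T[...,1])<.012)&(abs(T[...,0])<.08)&(T[...,2]<.19)&(T[...,2]>.14)
P=T[m];print("block top z in tool",np.percentile(P[:,2],[5,50,95]),"x range",P[:,0].min(),P[:,0].max(),"y",P[:,1].min(),P[:,1].max())
```

```text
t 16.1 pos [ 0.5359 -0.3795  0.2418] shift units [ 1.5309  9.4037 -1.4795] turn units [-0.0174  0.0242 -0.562 ] w 0.284 F [-0.0562  0.5385 -5.5468]
block top z in tool [0.1568 0.1579 0.1591] x range -0.041822382897617666 0.05379088002000766 y -0.011977051543785044 0.011999564868568664
```

View pics/w6.png

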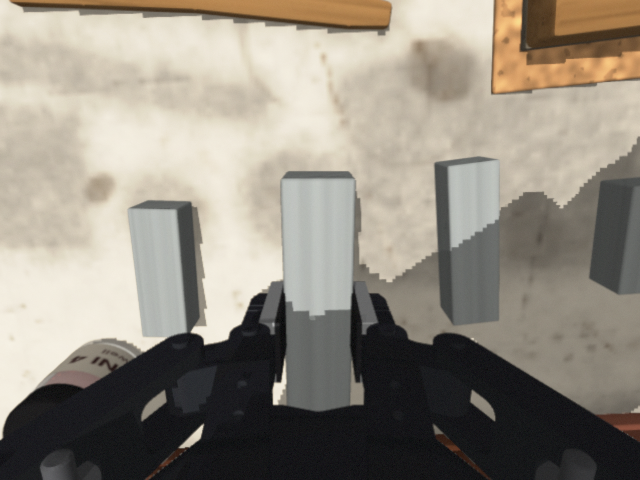

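drive_tool(moves=[{"linear": [0,0.3,-0.45],"dr": [0,0,-0.25],"jaw": 0.2},{"linear": [0.16,0.8,0],"dr": [0,0,0],"jaw": 0.2},{"linear": [0.16,0.9,0],"dr": [0,0,0],"jaw": 0.2},{"linear": [0.16,0.9,0],"dr": [0,0,0],"jaw": 0.2},{"linear": [0.16,0.9,0],"dr": [0,0,0],"jaw": 0.2},{"linear": [0.16,0.9,0],"dr": [0,0,0],"jaw": 0.2},{"linear": [0.16,0.9,0],"dr": [0,0,0],"jaw": 0.2},{"linear": [0.16,0.9,0],"dr": [0,0,0],"jaw": 0.2},{"linear": [0.16,0.9,0],"dr": [0,0,0],"jaw": 0.2},{"linear": [0.16,0.9,0],"dr": [0,0,0],"jaw": 0.2}])

```text
time: 16.98
tool_pos: [0.4896, -0.0437, 0.2567]
tcp_rot: [0.019, 1.0, 0.0, -0.001]
force: [1.2, -0.2, -6.2]
width: 0.285
finger_force: 60.7
```

drive_tool(moves=[{"linear": [0.16,0.9,0],"dr": [0,0,0],"jaw": 0.2},{"linear": [0.16,0.9,0],"dr": [0,0,0],"jaw": 0.2},{"linear": [0.16,0.9,0],"dr": [0,0,0],"jaw": 0.2},{"linear": [0.16,0.5,0],"dr": [0,0,0],"jaw": 0.2},{"linear": [0,0,0],"dr": [0,0,0],"jaw": 0.2},{"linear": [0,0,0],"dr": [0,0,0],"jaw": 0.2}])

```text
time: 17.48
tool_pos: [0.4691, 0.0846, 0.2568]
tcp_rot: [0.017, 1.0, -0.0, -0.001]
force: [0.2, -0.4, -6.0]
width: 0.287
finger_force: 60.9
```

```bash
cat >> h.py <<'E'
O=np.array([.4924,-.0014]);PY=np.radians(-2.2)
RP=np.array([[np.cos(PY),-np.sin(PY)],[np.sin(PY),np.cos(PY)]])
def p2w(x,y): return O+RP@np.array([x,y])
def w2p(P): return (np.asarray(P)[...,:2]-O)@RP
def held():
    """held block in the tool frame and the plate's lip, as seen now"""
    s=robot.read_state();c,p,d=snap("wrist");X=cloud(c,d)
    T=Ro.from_quat(s["tcp_rot"]).inv().apply((X-s["tool_pos"]).reshape(-1,3)).reshape(X.shape)
    m=(abs(T[...,1])<.016)&(T[...,0]>-.005)&(T[...,0]<.09)&(T[...,2]<.167)&(T[...,2]>.148)
    P=T[m];q=P[P[:,0]>.014]
    print("held: top z",np.median(P[:,2]).round(4),"end x",np.percentile(P[:,0],99.5).round(4),"y",np.percentile(q[:,1],[1,99]).round(4), "F",s["force"],"w",s["width"])
    return s,c,p,X
E
python3 - <<'E'
from h import *
s,c,p,X=held();cv2.imwrite("pics/w7.png",p)
t=p2w(-.026,.084);plan([t[0]+.001,t[1],.2015],down(np.radians(177.8)))
Q=w2p(X);z=X[...,2]
for a,b in(((-.05,.0),(.12,.16)),((-.06,.03),(.113,.125))):
    m=(Q[...,0]>a[0])&(Q[...,0]<a[1])&(Q[...,1]>b[0])&(Q[...,1]<b[1])&(z>-.01)&(z<.2);print("clampbase z",np.percentile(z[m],[5,50,95,99]) if m.sum() else None)
d=np.load("pics/w1.npy")
E
```

```text
held: top z 0.1578 end x 0.0536 y [-0.0116  0.0137] F [ 0.2043 -0.3744 -5.9885] w 0.28651738481251027
t 17.53 pos [0.4695 0.0838 0.2569] shift units [-0.0305 -0.0041  1.385 ] turn units [-0.0022 -0.0101  0.0196] w 0.284 F [ 0.6887 -0.5245 -5.4515]
clampbase z [0.0113 0.1491 0.1723 0.1743]
clampbase z [0.0108 0.1379 0.1479 0.1738]
```

View pics/w7.png

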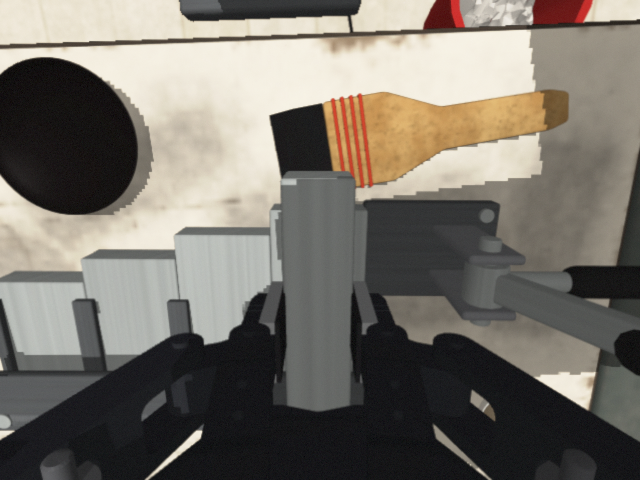

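The 105 block is held square over the left bay: front edge at (270–365,205), clamp open at right. Lowering onto the plate.

drive_tool(moves=[{"linear": [-0.03,0,0.5],"dr": [0,0,0],"jaw": 0.2},{"linear": [0,0,0.5],"dr": [0,0,0],"jaw": 0.2},{"linear": [0,0,0.2],"dr": [0,0,0],"jaw": 0.2},{"linear": [0,0,0.1],"dr": [0,0,0],"jaw": 0.2},{"linear": [0,0,0.04],"dr": [0,0,0],"jaw": 0.2},{"linear": [0,0,0],"dr": [0,0,0],"jaw": 0.2},{"linear": [0,0,0],"dr": [0,0,0],"jaw": 0.2}])

```text
time: 18.12
tool_pos: [0.4714, 0.0833, 0.2044]
tcp_rot: [0.019, 1.0, 0.0, 0.0]
force: [0.6, 0.0, -5.1]
width: 0.284
finger_force: 60.8
```

drive_tool(moves=[{"linear": [0,0,0.02],"dr": [0,0,0],"jaw": 0.2},{"linear": [0,0,0],"dr": [0,0,0],"jaw": 0.2}])

```text
time: 18.28
tool_pos: [0.4713, 0.0835, 0.2036]
tcp_rot: [0.019, 1.0, 0.0, 0.0]
force: [-0.1, -0.0, -5.0]
width: 0.291
finger_force: 38.3
```

drive_tool(moves=[{"linear": [0,0,0],"dr": [0,0,0],"jaw": 0.2},{"linear": [0,0,0],"dr": [0,0,0],"jaw": 0.2},{"linear": [0,0,0],"dr": [0,0,0],"jaw": 0.2},{"linear": [0,0,0],"dr": [0,0,0],"jaw": 0.2}])

```text
time: 18.62
tool_pos: [0.4711, 0.0835, 0.2032]
tcp_rot: [0.019, 1.0, 0.0, 0.0]
force: [-0.8, -0.6, -5.4]
width: 0.289
finger_force: 66.1
```

drive_tool(moves=[{"linear": [0,0,0.03],"dr": [0,0,0],"jaw": 0.2},{"linear": [0,0,0],"dr": [0,0,0],"jaw": 0.2},{"linear": [0,0,0],"dr": [0,0,0],"jaw": 0.2}])

```text
time: 18.87
tool_pos: [0.471, 0.0835, 0.2018]
tcp_rot: [0.019, 1.0, -0.0, -0.0]
force: [-0.4, 0.6, -5.6]
width: 0.282
finger_force: 66.1
```

Run:
```python
from h import *
held();plan([.47,.0835,.2015],down(np.radians(177.8)))
```

```text
held: top z 0.1579 end x 0.0535 y [-0.0115  0.0137] F [-0.4142  0.5702 -5.5512] w 0.2817206437637839
t 18.92 pos [0.4711 0.0835 0.2018] shift units [ 0.0265 -0.0012  0.0079] turn units [-0.0003 -0.0016  0.009 ] w 0.287 F [ 0.6283 -0.0406 -5.3931]
```

drive_tool(moves=[{"linear": [0,0,0.02],"dr": [0,0,0],"jaw": 0.2},{"linear": [0,0,0],"dr": [0,0,0],"jaw": 0.2}])

```text
time: 19.08
tool_pos: [0.4711, 0.0835, 0.2015]
tcp_rot: [0.019, 1.0, 0.0, 0.0]
force: [-2.9, -0.1, 8.4]
width: 0.28
finger_force: 67.8
```

drive_tool(moves=[{"linear": [0,0,0.015],"dr": [0,0,0],"jaw": 0.2},{"linear": [0,0,0],"dr": [0,0,0],"jaw": 0.2}])

```text
time: 19.25
tool_pos: [0.471, 0.0835, 0.2015]
tcp_rot: [0.019, 1.0, 0.0, 0.0]
force: [-6.6, -0.2, 26.6]
width: 0.285
finger_force: 70.1
```

drive_tool(moves=[{"linear": [0,0,-0.015],"dr": [0,0,0],"jaw": 0.2},{"linear": [-0.1,0,0],"dr": [0,0,0],"jaw": 0.2},{"linear": [-0.1,0,0],"dr": [0,0,0],"jaw": 0.2},{"linear": [-0.1,0,0],"dr": [0,0,0],"jaw": 0.2},{"linear": [-0.1,0,0],"dr": [0,0,0],"jaw": 0.2},{"linear": [-0.1,0,0],"dr": [0,0,0],"jaw": 0.2},{"linear": [-0.08,0,0],"dr": [0,0,0],"jaw": 0.2},{"linear": [0,0,0],"dr": [0,0,0],"jaw": 0.2}])

```text
time: 19.92
tool_pos: [0.4931, 0.0825, 0.2015]
tcp_rot: [0.019, 1.0, -0.0, -0.002]
force: [-13.1, -0.7, 24.4]
width: 0.286
finger_force: 69.9
```

drive_tool(moves=[{"linear": [-0.03,0,0],"dr": [0,0,0],"jaw": 0.2},{"linear": [-0.03,0,0],"dr": [0,0,0],"jaw": 0.2},{"linear": [0,0,0],"dr": [0,0,0],"jaw": 0.2}])

```text
time: 20.17
tool_pos: [0.4946, 0.0825, 0.2015]
tcp_rot: [0.019, 1.0, -0.0, -0.003]
force: [-17.5, -0.6, 28.0]
width: 0.282
finger_force: 70.4
```

drive_tool(moves=[{"linear": [-0.02,0,0],"dr": [0,0,0],"jaw": 0.2},{"linear": [0,0,0],"dr": [0,0,0],"jaw": 0.2}])

```text
time: 20.33
tool_pos: [0.4954, 0.0824, 0.2015]
tcp_rot: [0.019, 1.0, -0.0, -0.002]
force: [-18.5, 0.6, 29.3]
width: 0.288
finger_force: 70.5
```

drive_tool(moves=[{"linear": [-0.025,0,-0.01],"dr": [0,0,0],"jaw": 0.2},{"linear": [-0.025,0,0],"dr": [0,0,0],"jaw": 0.2},{"linear": [0,0,0],"dr": [0,0,0],"jaw": 0.2}])

```text
time: 20.58
tool_pos: [0.4987, 0.0824, 0.2015]
tcp_rot: [0.019, 1.0, -0.0, -0.001]
force: [-8.5, 2.1, 10.8]
width: 0.284
finger_force: 68.2
```

drive_tool(moves=[{"linear": [-0.025,0,0],"dr": [0,0,0],"jaw": 0.2},{"linear": [0,0,0],"dr": [0,0,0],"jaw": 0.2}])

```text
time: 20.75
tool_pos: [0.499, 0.0825, 0.2015]
tcp_rot: [0.019, 1.0, -0.0, -0.002]
force: [-13.8, 3.1, 16.0]
width: 0.284
finger_force: 68.9
```

drive_tool(moves=[{"linear": [-0.02,0,0],"dr": [0,0,0],"jaw": 0.2},{"linear": [0,0,0],"dr": [0,0,0],"jaw": 0.2}])

```text
time: 20.92
tool_pos: [0.4993, 0.0825, 0.2015]
tcp_rot: [0.019, 1.0, -0.0, -0.003]
force: [-17.4, 4.2, 20.2]
width: 0.29
finger_force: 69.5
```

drive_tool(moves=[{"linear": [-0.03,0,-0.01],"dr": [0,0,0],"jaw": 0.2},{"linear": [-0.03,0,0],"dr": [0,0,0],"jaw": 0.2},{"linear": [0,0,0],"dr": [0,0,0],"jaw": 0.2}])

```text
time: 21.17
tool_pos: [0.5, 0.0825, 0.2015]
tcp_rot: [0.019, 1.0, -0.0, -0.005]
force: [-27.1, 7.6, 24.1]
width: 0.285
finger_force: 69.8
```

Run:
```python
from h import *
s,c,p,X=held();cv2.imwrite("pics/w8.png",p);
print(s["torque"])
# block back end vs bay front edge, plate frame
z=X[...,2];Q=w2p(X)
m=(z>.040)&(z<.048)&(Q[...,0]<-.02)&(abs(Q[...,1]-.084)<.03);print("block back x,y",np.percentile(Q[m][:,0],[.5,2]),np.percentile(Q[m][:,1],[1,50,99]))
for a,b in((.07,.104),(.02,.05),(-.05,-.01),(-.1,-.07)):
    m=(z>.016)&(z<.023)&(Q[...,1]>a)&(Q[...,1]<b)&(Q[...,0]>-.07)&(Q[...,0]<.03);print("bay front",np.percentile(Q[m][:,0],[.5,2]) if m.sum() else None, np.median(z[m]))
```

```text
held: top z 0.158 end x 0.0537 y [-0.0115  0.0138] F [-27.062    7.6081  24.0503] w 0.28493981470727503
[1.3393 4.0411 0.0097]
block back x,y [-0.0509 -0.0506] [0.0724 0.0853 0.0978]
bay front [-0.0529 -0.0529] 0.019603802850124072
bay front [-0.038  -0.0374] 0.01967604569580743
bay front [-0.0232 -0.0229] 0.019701446273147905
bay front None nan
  return _methods._mean(a, axis=axis, dtype=dtype,
  ret = ret.dtype.type(ret / rcount)
```

drive_tool(moves=[{"linear": [0.04,0,-0.02],"dr": [0,0,0],"jaw": 0.2},{"linear": [0,0,0],"dr": [0,0,0],"jaw": 0.4},{"linear": [0,0,0],"dr": [0,0,0],"jaw": 0.4},{"linear": [0,0,0],"dr": [0,0,0],"jaw": 0.4},{"linear": [0,0,-0.3],"dr": [0,0,0],"jaw": 0.4},{"linear": [0,0,-0.7],"dr": [0,0,0],"jaw": 0.4},{"linear": [0,0,-0.7],"dr": [0,0,0],"jaw": 0.5},{"linear": [0,0,-0.8],"dr": [0,0,0],"jaw": 0.5},{"linear": [0,0,0],"dr": [0,0,0],"jaw": 0.5},{"linear": [0,0,0],"dr": [0,0,0],"jaw": 0.5}])

```text
time: 22.05
tool_pos: [0.5031, 0.0824, 0.3046]
tcp_rot: [0.019, 1.0, 0.0, 0.002]
force: [0.3, -0.7, -0.4]
width: 0.503
finger_force: 0.0
```

```bash
cat >> h.py <<'E'
def placed(L,yb,name=None):
    c,p,d=snap("wrist",name);X=cloud(c,d);z=X[...,2];Q=w2p(X);b=.054-L
    m=(z>.039)&(z<.049)&(Q[...,0]<.03)&(Q[...,0]>b-.03)&(abs(Q[...,1]-yb)<.022)
    P=Q[m];e=P[P[:,0]<P[:,0].min()+.03];
    ls=[]
    for a in np.arange(P[:,0].min()+.004,min(.02,P[:,0].max()-.004),.004):
        r=P[abs(P[:,0]-a)<.002]
        if len(r)>5: ls.append((a,np.percentile(r[:,1],3),np.percentile(r[:,1],97)))
    ls=np.array(ls);k=np.polyfit(ls[:,0],ls[:,1:].mean(1),1) if len(ls)>2 else [0,0]
    h=[np.percentile(P[abs(P[:,1]-np.median(P[:,1])-o)<.003][:,0],1) for o in(-.009,0,.009)]
    print("placed back x (want %.4f)"%b,np.round(h,4),"y",np.median(P[:,1]).round(4),"want",yb,"skew deg",np.degrees(k[0]).round(2),"top z",np.median(z[m]).round(4))
E
python3 - <<'E'
from h import *
placed(.105,.084);plan([.5329,-.296,.395],down(np.radians(183.6)))
E
```

```text
placed back x (want -0.0510) [-0.0505 -0.0505 -0.0505] y 0.0851 want 0.084 skew deg 0.16 top z 0.0436
t 22.1 pos [0.5026 0.0823 0.3033] shift units [-1.1183 -9.422  -2.2918] turn units [ 0.0017  0.0187 -0.8364] w 0.503 F [-0.7046 -1.2255  0.3114]
```

drive_tool(moves=[{"linear": [-0.1,-0.5,-0.8],"dr": [0,0,0],"jaw": 0.5},{"linear": [-0.1,-0.6,-0.7],"dr": [0,0,0],"jaw": 0.5},{"linear": [-0.1,-0.8,-0.5],"dr": [0,0,0],"jaw": 0.5},{"linear": [-0.1,-0.9,-0.3],"dr": [0,0,0],"jaw": 0.5},{"linear": [-0.1,-0.9,0],"dr": [0,0,0],"jaw": 0.5},{"linear": [-0.1,-0.9,0],"dr": [0,0,0],"jaw": 0.5},{"linear": [-0.1,-0.9,0],"dr": [0,0,0],"jaw": 0.5},{"linear": [-0.1,-0.9,0],"dr": [0,0,0],"jaw": 0.5},{"linear": [-0.1,-0.9,0],"dr": [0,0,0],"jaw": 0.5},{"linear": [-0.1,-0.9,0],"dr": [0,0,0],"jaw": 0.5}])

```text
time: 22.93
tool_pos: [0.5295, -0.2489, 0.3932]
tcp_rot: [0.019, 1.0, 0.0, -0.001]
force: [0.6, -0.5, -0.1]
width: 0.497
finger_force: 0.0
```

drive_tool(moves=[{"linear": [-0.1,-0.9,0],"dr": [0,0,0],"jaw": 0.5},{"linear": [0,-0.2,0],"dr": [0,0,-0.84],"jaw": 0.5},{"linear": [0,0,0],"dr": [0,0,0],"jaw": 0.5},{"linear": [0,0,0],"dr": [0,0,0],"jaw": 0.5}])

```text
time: 23.27
tool_pos: [0.5318, -0.2914, 0.3931]
tcp_rot: [-0.03, 1.0, 0.001, -0.001]
force: [-0.4, -0.8, 0.9]
width: 0.499
finger_force: 0.0
```

Run:
```python
from h import *
blocks("w9");plan([.5327,-.296,.1805],down(np.radians(183.6)))
```

```text
block [ 537.6 -463.6   74.9   26.7   -5.1] [114 161] [31 82]
block [ 532.6 -296.    88.9   25.7    2.9] [297 160] [29 95]
block [ 534.9 -205.7   59.8   26.7    1.8] [391 185] [34 63]
t 23.32 pos [ 0.5319 -0.2906  0.3935] shift units [-0.0207 -0.144   5.3243] turn units [ 0.0118 -0.0137 -0.0182] w 0.5 F [-0.3293  1.3163  0.778 ]
```

drive_tool(moves=[{"linear": [-0.02,-0.14,0.5],"dr": [0,0,0.05],"jaw": 0.5},{"linear": [0,0,0.9],"dr": [0,0,0],"jaw": 0.5},{"linear": [0,0,0.9],"dr": [0,0,0],"jaw": 0.5},{"linear": [0,0,0.9],"dr": [0,0,0],"jaw": 0.5},{"linear": [0,0,0.9],"dr": [0,0,0],"jaw": 0.5},{"linear": [0,0,0.7],"dr": [0,0,0],"jaw": 0.5},{"linear": [0,0,0.35],"dr": [0,0,0],"jaw": 0.5},{"linear": [0,0,0.17],"dr": [0,0,0],"jaw": 0.5},{"linear": [0,0,0],"dr": [0,0,0],"jaw": 0.5},{"linear": [0,0,0],"dr": [0,0,0],"jaw": 0.5}])

```text
time: 24.15
tool_pos: [0.5336, -0.296, 0.1824]
tcp_rot: [-0.029, 1.0, -0.0, 0.0]
force: [0.6, -0.0, -0.3]
width: 0.5
finger_force: 0.0
```

drive_tool(moves=[{"linear": [0,0,0],"dr": [0,0,0],"jaw": 0.2},{"linear": [0,0,0],"dr": [0,0,0],"jaw": 0.2},{"linear": [0,0,0],"dr": [0,0,0],"jaw": 0.2},{"linear": [0,0,0],"dr": [0,0,0],"jaw": 0.2},{"linear": [0,0,0],"dr": [0,0,0],"jaw": 0.2}])

```text
time: 24.57
tool_pos: [0.5338, -0.2967, 0.1836]
tcp_rot: [-0.029, 1.0, -0.001, 0.001]
force: [0.3, 2.9, 5.3]
width: 0.285
finger_force: 59.9
```

drive_tool(moves=[{"linear": [0,0,-0.3],"dr": [0,0,0],"jaw": 0.2},{"linear": [0,0,-0.6],"dr": [0,0,0],"jaw": 0.2},{"linear": [0,0,-0.6],"dr": [0,0,0],"jaw": 0.2},{"linear": [0,0,-0.4],"dr": [0,0,0],"jaw": 0.2},{"linear": [0,0,0],"dr": [0,0,0],"jaw": 0.2},{"linear": [0,0,0],"dr": [0,0,0],"jaw": 0.2}])

```text
time: 25.07
tool_pos: [0.5335, -0.2967, 0.2594]
tcp_rot: [-0.029, 1.0, -0.001, 0.001]
force: [-0.4, -0.3, -4.6]
width: 0.286
finger_force: 60.2
```

Run:
```python
from h import *
held();t=p2w(-.019,.028);print(t);plan([t[0],t[1],.255],down(np.radians(177.8)))
```

```text
held: top z 0.1599 end x 0.046 y [-0.0116  0.0137] F [-0.3623 -0.2526 -4.6252] w 0.28568418244951144
[0.4745 0.0273]
t 25.12 pos [ 0.5331 -0.2965  0.2582] shift units [0.999  8.1655 0.0764] turn units [-0.0026  0.0037  0.7971] w 0.285 F [-0.5026  0.5222 -5.6327]
```

drive_tool(moves=[{"linear": [0,0,0],"dr": [0,0,0.8],"jaw": 0.2},{"linear": [0.19,0.6,0],"dr": [0,0,0],"jaw": 0.2},{"linear": [0.19,0.9,0],"dr": [0,0,0],"jaw": 0.2},{"linear": [0.19,0.9,0],"dr": [0,0,0],"jaw": 0.2},{"linear": [0.19,0.9,0],"dr": [0,0,0],"jaw": 0.2},{"linear": [0.19,0.9,0],"dr": [0,0,0],"jaw": 0.2},{"linear": [0.19,0.9,0],"dr": [0,0,0],"jaw": 0.2},{"linear": [0.19,0.9,0],"dr": [0,0,0],"jaw": 0.2},{"linear": [0.19,0.9,0],"dr": [0,0,0],"jaw": 0.2},{"linear": [0.19,0.9,0],"dr": [0,0,0],"jaw": 0.2}])

```text
time: 25.95
tool_pos: [0.4758, 0.0194, 0.2569]
tcp_rot: [0.02, 1.0, 0.0, -0.001]
force: [1.3, -0.7, -4.1]
width: 0.288
finger_force: 60.3
```

drive_tool(moves=[{"linear": [0,0.2,0],"dr": [0,0,0],"jaw": 0.2},{"linear": [0,0,0],"dr": [0,0,0],"jaw": 0.2},{"linear": [0,0,0],"dr": [0,0,0],"jaw": 0.2},{"linear": [0,0,0],"dr": [0,0,0],"jaw": 0.2}])

```text
time: 26.28
tool_pos: [0.4772, 0.0254, 0.2574]
tcp_rot: [0.019, 1.0, -0.0, -0.0]
force: [0.8, 0.2, -4.0]
width: 0.285
finger_force: 60.6
```

Run:
```python
from h import *
held();plan([.4755,.0273,.2039],down(np.radians(177.8)))
```

```text
held: top z 0.1599 end x 0.0462 y [-0.0116  0.0137] F [ 0.7599  0.2362 -4.0113] w 0.2854565376556788
t 26.33 pos [0.4773 0.0251 0.2575] shift units [0.0467 0.0541 1.34  ] turn units [-0.0007 -0.0053 -0.0088] w 0.287 F [-0.2365 -1.1221 -3.785 ]
```

drive_tool(moves=[{"linear": [0.05,0.05,0.5],"dr": [0,0,0],"jaw": 0.2},{"linear": [0,0,0.5],"dr": [0,0,0],"jaw": 0.2},{"linear": [0,0,0.2],"dr": [0,0,0],"jaw": 0.2},{"linear": [0,0,0.1],"dr": [0,0,0],"jaw": 0.2},{"linear": [0,0,0],"dr": [0,0,0],"jaw": 0.2},{"linear": [0,0,0.03],"dr": [0,0,0],"jaw": 0.2},{"linear": [0,0,0],"dr": [0,0,0],"jaw": 0.2},{"linear": [0,0,0],"dr": [0,0,0],"jaw": 0.2}])

```text
time: 27.0
tool_pos: [0.4757, 0.0278, 0.2054]
tcp_rot: [0.019, 1.0, 0.0, 0.001]
force: [-0.5, -0.0, -4.8]
width: 0.285
finger_force: 60.6
```

drive_tool(moves=[{"linear": [0,0,0.02],"dr": [0,0,0],"jaw": 0.2},{"linear": [0,0,0],"dr": [0,0,0],"jaw": 0.2},{"linear": [0,0,0],"dr": [0,0,0],"jaw": 0.2}])

```text
time: 27.25
tool_pos: [0.4754, 0.0279, 0.2041]
tcp_rot: [0.019, 1.0, 0.0, 0.0]
force: [-0.4, -0.1, -4.4]
width: 0.284
finger_force: 60.6
```

drive_tool(moves=[{"linear": [0,0,0.015],"dr": [0,0,0],"jaw": 0.2},{"linear": [0,0,0],"dr": [0,0,0],"jaw": 0.2},{"linear": [0,0,0],"dr": [0,0,0],"jaw": 0.2}])

```text
time: 27.5
tool_pos: [0.4754, 0.0279, 0.2036]
tcp_rot: [0.019, 1.0, 0.0, 0.0]
force: [-1.8, 0.6, 5.5]
width: 0.282
finger_force: 61.8
```

drive_tool(moves=[{"linear": [0,0,0.01],"dr": [0,0,0],"jaw": 0.2},{"linear": [0,0,0],"dr": [0,0,0],"jaw": 0.2},{"linear": [0,0,0],"dr": [0,0,0],"jaw": 0.2}])

```text
time: 27.75
tool_pos: [0.4754, 0.0279, 0.2035]
tcp_rot: [0.019, 1.0, 0.0, 0.0]
force: [-3.7, 1.6, 17.6]
width: 0.283
finger_force: 63.4
```

drive_tool(moves=[{"linear": [-0.1,0,-0.01],"dr": [0,0,0],"jaw": 0.2},{"linear": [-0.1,0,0],"dr": [0,0,0],"jaw": 0.2},{"linear": [-0.1,0,0],"dr": [0,0,0],"jaw": 0.2},{"linear": [-0.1,0,0],"dr": [0,0,0],"jaw": 0.2},{"linear": [-0.1,0,0],"dr": [0,0,0],"jaw": 0.2},{"linear": [-0.1,0,0],"dr": [0,0,0],"jaw": 0.2},{"linear": [0,0,0],"dr": [0,0,0],"jaw": 0.2},{"linear": [0,0,0],"dr": [0,0,0],"jaw": 0.2}])

```text
time: 28.42
tool_pos: [0.4988, 0.027, 0.2036]
tcp_rot: [0.019, 1.0, -0.0, -0.001]
force: [-5.9, 0.4, 11.8]
width: 0.282
finger_force: 62.7
```

drive_tool(moves=[{"linear": [-0.03,0,0],"dr": [0,0,0],"jaw": 0.2},{"linear": [-0.03,0,0],"dr": [0,0,0],"jaw": 0.2},{"linear": [0,0,0],"dr": [0,0,0],"jaw": 0.2}])

```text
time: 28.67
tool_pos: [0.5001, 0.027, 0.2036]
tcp_rot: [0.019, 1.0, -0.0, -0.002]
force: [-12.1, 0.2, 18.0]
width: 0.288
finger_force: 63.5
```

drive_tool(moves=[{"linear": [-0.03,0,0],"dr": [0,0,0],"jaw": 0.2},{"linear": [-0.03,0,0],"dr": [0,0,0],"jaw": 0.2},{"linear": [0,0,0],"dr": [0,0,0],"jaw": 0.2}])

```text
time: 28.92
tool_pos: [0.5028, 0.0269, 0.2035]
tcp_rot: [0.019, 1.0, -0.0, -0.002]
force: [-10.9, -0.1, 17.4]
width: 0.285
finger_force: 63.2
```

drive_tool(moves=[{"linear": [-0.025,0,0],"dr": [0,0,0],"jaw": 0.2},{"linear": [0,0,0],"dr": [0,0,0],"jaw": 0.2}])

```text
time: 29.08
tool_pos: [0.5037, 0.0268, 0.2035]
tcp_rot: [0.019, 1.0, -0.0, -0.002]
force: [-12.2, 0.6, 18.4]
width: 0.283
finger_force: 63.5
```

drive_tool(moves=[{"linear": [-0.03,0,0],"dr": [0,0,0],"jaw": 0.2},{"linear": [0,0,0],"dr": [0,0,0],"jaw": 0.2}])

```text
time: 29.25
tool_pos: [0.5044, 0.0268, 0.2035]
tcp_rot: [0.019, 1.0, -0.0, -0.002]
force: [-14.6, 0.8, 21.4]
width: 0.287
finger_force: 64.0
```

drive_tool(moves=[{"linear": [-0.03,0,-0.01],"dr": [0,0,0],"jaw": 0.2},{"linear": [-0.02,0,0],"dr": [0,0,0],"jaw": 0.2},{"linear": [0,0,0],"dr": [0,0,0],"jaw": 0.2}])

```text
time: 29.5
tool_pos: [0.505, 0.0268, 0.2035]
tcp_rot: [0.019, 1.0, -0.0, -0.004]
force: [-22.0, 1.0, 24.2]
width: 0.284
finger_force: 64.1
```

Run:
```python
from h import *
held();placed(.09,.028)
```

```text
held: top z 0.16 end x 0.0463 y [-0.0116  0.0138] F [-21.9895   1.0286  24.2391] w 0.2835734747719842
placed back x (want -0.0360) [-0.0359 -0.0359 -0.036 ] y 0.0296 want 0.028 skew deg -0.75 top z 0.0437
```

drive_tool(moves=[{"linear": [-0.03,0,-0.01],"dr": [0,0,0],"jaw": 0.2},{"linear": [-0.02,0,-0.01],"dr": [0,0,0],"jaw": 0.2},{"linear": [0,0,0],"dr": [0,0,0],"jaw": 0.2}])

```text
time: 29.85
tool_pos: [0.5057, 0.0268, 0.2035]
tcp_rot: [0.019, 1.0, -0.0, -0.006]
force: [-26.9, 1.9, 14.3]
width: 0.288
finger_force: 62.9
```

drive_tool(moves=[{"linear": [0.04,0,0],"dr": [0,0,0],"jaw": 0.2},{"linear": [0,0,0],"dr": [0,0,0],"jaw": 0.4},{"linear": [0,0,0],"dr": [0,0,0],"jaw": 0.4},{"linear": [0,0,0],"dr": [0,0,0],"jaw": 0.4},{"linear": [0,0,-0.3],"dr": [0,0,0],"jaw": 0.4},{"linear": [0,0,-0.7],"dr": [0,0,0],"jaw": 0.4},{"linear": [0,0,-0.7],"dr": [0,0,0],"jaw": 0.5},{"linear": [0,0,-0.8],"dr": [0,0,0],"jaw": 0.5},{"linear": [0,0,0],"dr": [0,0,0],"jaw": 0.5},{"linear": [0,0,0],"dr": [0,0,0],"jaw": 0.5}])

```text
time: 30.68
tool_pos: [0.5097, 0.0266, 0.3064]
tcp_rot: [0.019, 1.0, 0.0, 0.002]
force: [0.5, 0.1, 0.3]
width: 0.497
finger_force: 0.0
```

Run:
```python
from h import *
placed(.09,.028);placed(.105,.084);plan([.5375,-.4645,.395],down(np.radians(174.9)))
```

```text
placed back x (want -0.0360) [-0.0357 -0.0357 -0.0358] y 0.0301 want 0.028 skew deg -0.02 top z 0.0436
placed back x (want -0.0510) [-0.05   -0.0505 -0.0505] y 0.0845 want 0.084 skew deg -0.06 top z 0.0436
t 30.78 pos [0.5087 0.0266 0.3044] shift units [ -1.193  -12.2406  -2.2661] turn units [0.0003 0.0029 0.42  ] w 0.503 F [ 0.5136  0.7821 -0.2286]
```

drive_tool(moves=[{"linear": [-0.09,-0.5,-0.7],"dr": [0,0,0],"jaw": 0.5},{"linear": [-0.09,-0.6,-0.7],"dr": [0,0,0],"jaw": 0.5},{"linear": [-0.09,-0.8,-0.5],"dr": [0,0,0],"jaw": 0.5},{"linear": [-0.09,-0.9,-0.3],"dr": [0,0,0],"jaw": 0.5},{"linear": [-0.09,-0.9,0],"dr": [0,0,0],"jaw": 0.5},{"linear": [-0.09,-0.9,0],"dr": [0,0,0],"jaw": 0.5},{"linear": [-0.09,-0.9,0],"dr": [0,0,0],"jaw": 0.5},{"linear": [-0.09,-0.9,0],"dr": [0,0,0],"jaw": 0.5},{"linear": [-0.09,-0.9,0],"dr": [0,0,0],"jaw": 0.5},{"linear": [-0.09,-0.9,0],"dr": [0,0,0],"jaw": 0.5}])

```text
time: 31.62
tool_pos: [0.5317, -0.3044, 0.3909]
tcp_rot: [0.019, 1.0, 0.001, -0.001]
force: [0.3, 0.1, -0.1]
width: 0.499
finger_force: 0.0
```

drive_tool(moves=[{"linear": [-0.09,-0.9,0],"dr": [0,0,0],"jaw": 0.5},{"linear": [-0.09,-0.9,0],"dr": [0,0,0],"jaw": 0.5},{"linear": [-0.09,-0.9,0],"dr": [0,0,0],"jaw": 0.5},{"linear": [-0.05,-0.9,0],"dr": [0,0,0],"jaw": 0.5},{"linear": [0,-0.4,0],"dr": [0,0,0.42],"jaw": 0.5},{"linear": [0,0,0],"dr": [0,0,0],"jaw": 0.5},{"linear": [0,0,0],"dr": [0,0,0],"jaw": 0.5},{"linear": [0,0,0],"dr": [0,0,0],"jaw": 0.5}])

```text
time: 32.28
tool_pos: [0.5386, -0.4621, 0.3911]
tcp_rot: [0.044, 0.999, 0.001, -0.001]
force: [0.0, -0.2, 0.3]
width: 0.502
finger_force: 0.0
```

Run:
```python
from h import *
blocks("w10");plan([.5375,-.464,.1805],down(np.radians(174.9)))
```

```text
block [ 535.  -206.5   59.9   27.8    1.6] [581 145] [37 69]
block [ 548.3 -500.6   77.4   26.2   -0.2] [257 181] [36 82]
t 32.33 pos [ 0.5387 -0.4618  0.3916] shift units [ 0.0196 -0.0633  5.2773] turn units [ 0.0103 -0.0104  0.0117] w 0.502 F [-0.3668 -0.0135  0.9462]
```

The 75 block has been knocked aside to (0.548,-0.501). I'll follow it, grip 10 mm behind its centre, and check the clearance to the jar.

drive_tool(moves=[{"linear": [0,-0.5,0],"dr": [0,0,-0.72],"jaw": 0.5},{"linear": [0,-0.48,0],"dr": [0,0,0],"jaw": 0.5},{"linear": [0,0,0],"dr": [0,0,0],"jaw": 0.5},{"linear": [0,0,0],"dr": [0,0,0],"jaw": 0.5}])

```text
time: 32.67
tool_pos: [0.537, -0.5015, 0.3923]
tcp_rot: [0.001, 1.0, 0.0, -0.0]
force: [-0.2, -0.8, -0.3]
width: 0.496
finger_force: 0.0
```

Run:
```python
from h import *
c,p,X=blocks("w11");z=X[...,2]
m=(z>.03)&(z<.15)&(X[...,0]>.5)&(X[...,0]<.7)&(X[...,1]<-.45)&(X[...,1]>-.65);P=X[m];print("jar",P.min(0),P.max(0),len(P)) if len(P) else print("no jar")
plan([.5375,-.5005,.1805],down(np.radians(179.8)))
```

```text
block [ 536.2 -215.5   61.3   19.8   13.1] [617 172] [23 65]
block [ 548.4 -501.    77.7   25.7   -0.5] [303 178] [29 82]
jar [ 0.5837 -0.65    0.03  ] [ 0.676 -0.45   0.15 ] 12057
t 32.72 pos [ 0.5371 -0.501   0.3923] shift units [-0.0128  0.0076  5.2946] turn units [ 0.006  -0.0027  0.0117] w 0.497 F [ 0.8609 -0.272  -0.7501]
```

drive_tool(moves=[{"linear": [0.1,0,0.5],"dr": [0,0,0.01],"jaw": 0.5},{"linear": [0,0,0.9],"dr": [0,0,0],"jaw": 0.5},{"linear": [0,0,0.9],"dr": [0,0,0],"jaw": 0.5},{"linear": [0,0,0.9],"dr": [0,0,0],"jaw": 0.5},{"linear": [0,0,0.9],"dr": [0,0,0],"jaw": 0.5},{"linear": [0,0,0.7],"dr": [0,0,0],"jaw": 0.5},{"linear": [0,0,0.35],"dr": [0,0,0],"jaw": 0.5},{"linear": [0,0,0.15],"dr": [0,0,0],"jaw": 0.5},{"linear": [0,0,0],"dr": [0,0,0],"jaw": 0.5},{"linear": [0,0,0],"dr": [0,0,0],"jaw": 0.5}])

```text
time: 33.55
tool_pos: [0.5335, -0.5021, 0.1821]
tcp_rot: [0.002, 1.0, -0.001, 0.001]
force: [1.3, -0.2, 1.1]
width: 0.506
finger_force: 0.0
```

drive_tool(moves=[{"linear": [0,0,0],"dr": [0,0,0],"jaw": 0.2},{"linear": [0,0,0],"dr": [0,0,0],"jaw": 0.2},{"linear": [0,0,0],"dr": [0,0,0],"jaw": 0.2},{"linear": [0,0,0],"dr": [0,0,0],"jaw": 0.2},{"linear": [0,0,0],"dr": [0,0,0],"jaw": 0.2}])

```text
time: 33.97
tool_pos: [0.5335, -0.5025, 0.1829]
tcp_rot: [0.002, 1.0, -0.001, 0.001]
force: [-0.6, 1.4, 7.4]
width: 0.289
finger_force: 59.6
```

drive_tool(moves=[{"linear": [0,0,-0.3],"dr": [0,0,0],"jaw": 0.2},{"linear": [0,0,-0.6],"dr": [0,0,0],"jaw": 0.2},{"linear": [0,0,-0.6],"dr": [0,0,0],"jaw": 0.2},{"linear": [0,0,-0.4],"dr": [0,0,0],"jaw": 0.2},{"linear": [0,0,0],"dr": [0,0,0],"jaw": 0.2},{"linear": [0,0,0],"dr": [0,0,0],"jaw": 0.2}])

```text
time: 34.47
tool_pos: [0.5331, -0.5023, 0.2585]
tcp_rot: [0.002, 1.0, -0.001, 0.001]
force: [0.4, 0.8, -3.6]
width: 0.286
finger_force: 59.8
```

Run:
```python
from h import *
s,c,p,X=held();cv2.imwrite("pics/w12.png",p);t=p2w(-.012,-.028);print(t);plan([t[0],t[1],.26],down(np.radians(177.8)))
```

```text
held: top z 0.1593 end x 0.0241 y [-0.0115  0.0137] F [ 0.4099  0.795  -3.6042] w 0.28552336343206997
[ 0.4793 -0.0289]
t 34.52 pos [ 0.5327 -0.5019  0.2569] shift units [ 1.3793 11.8196 -0.0815] turn units [-0.0032  0.0028  0.288 ] w 0.286 F [-0.4136  0.462  -4.2786]
```

View pics/w12.png

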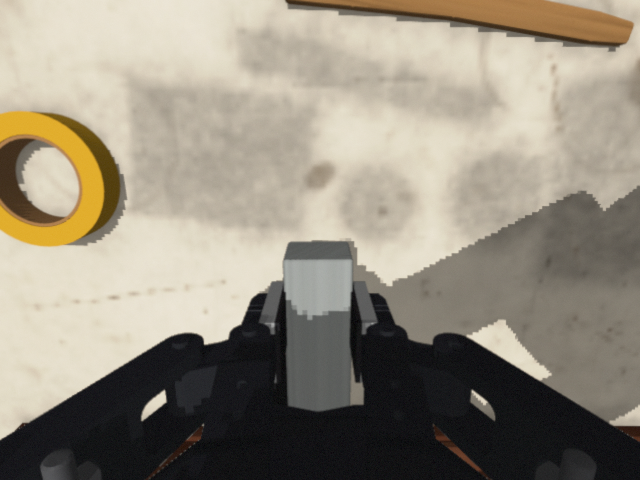

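drive_tool(moves=[{"linear": [0,0.3,0],"dr": [0,0,0.29],"jaw": 0.2},{"linear": [0.16,0.8,0],"dr": [0,0,0],"jaw": 0.2},{"linear": [0.16,0.9,0],"dr": [0,0,0],"jaw": 0.2},{"linear": [0.16,0.9,0],"dr": [0,0,0],"jaw": 0.2},{"linear": [0.16,0.9,0],"dr": [0,0,0],"jaw": 0.2},{"linear": [0.16,0.9,0],"dr": [0,0,0],"jaw": 0.2},{"linear": [0.16,0.9,0],"dr": [0,0,0],"jaw": 0.2},{"linear": [0.16,0.9,0],"dr": [0,0,0],"jaw": 0.2},{"linear": [0.16,0.9,0],"dr": [0,0,0],"jaw": 0.2},{"linear": [0.16,0.9,0],"dr": [0,0,0],"jaw": 0.2}])

```text
time: 35.35
tool_pos: [0.4866, -0.1663, 0.2556]
tcp_rot: [0.019, 1.0, 0.0, -0.001]
force: [0.9, 1.0, -3.8]
width: 0.288
finger_force: 59.8
```

drive_tool(moves=[{"linear": [0.16,0.9,0],"dr": [0,0,0],"jaw": 0.2},{"linear": [0.16,0.9,0],"dr": [0,0,0],"jaw": 0.2},{"linear": [0.16,0.9,0],"dr": [0,0,0],"jaw": 0.2},{"linear": [0.2,0.77,0],"dr": [0,0,0],"jaw": 0.2},{"linear": [0,0,0],"dr": [0,0,0],"jaw": 0.2},{"linear": [0,0,0],"dr": [0,0,0],"jaw": 0.2},{"linear": [0,0,0],"dr": [0,0,0],"jaw": 0.2}])

```text
time: 35.93
tool_pos: [0.4658, -0.0282, 0.256]
tcp_rot: [0.019, 1.0, 0.0, -0.0]
force: [-0.1, 0.7, -2.9]
width: 0.285
finger_force: 60.2
```

Run:
```python
from h import *
held();plan([.4659,-.0284,.2033],down(np.radians(177.8)))
```

```text
held: top z 0.1592 end x 0.024 y [-0.0115  0.0137] F [-0.1014  0.7477 -2.9072] w 0.28510664667007346
t 35.98 pos [ 0.466  -0.0287  0.2561] shift units [0.0011 0.0077 1.3209] turn units [-0.0002 -0.0038 -0.0027] w 0.286 F [ 0.3969 -0.406  -3.2064]
```

drive_tool(moves=[{"linear": [0,0,0.5],"dr": [0,0,0],"jaw": 0.2},{"linear": [0,0,0.5],"dr": [0,0,0],"jaw": 0.2},{"linear": [0,0,0.2],"dr": [0,0,0],"jaw": 0.2},{"linear": [0,0,0.1],"dr": [0,0,0],"jaw": 0.2},{"linear": [0,0,0.02],"dr": [0,0,0],"jaw": 0.2},{"linear": [0,0,0],"dr": [0,0,0],"jaw": 0.2},{"linear": [0,0,0],"dr": [0,0,0],"jaw": 0.2},{"linear": [0,0,0],"dr": [0,0,0],"jaw": 0.2}])

```text
time: 36.65
tool_pos: [0.4662, -0.0284, 0.2044]
tcp_rot: [0.019, 1.0, -0.0, 0.001]
force: [0.2, 0.4, -2.9]
width: 0.287
finger_force: 60.2
```

drive_tool(moves=[{"linear": [0,0,0.02],"dr": [0,0,0],"jaw": 0.2},{"linear": [0,0,0],"dr": [0,0,0],"jaw": 0.2},{"linear": [0,0,0],"dr": [0,0,0],"jaw": 0.2}])

```text
time: 36.9
tool_pos: [0.4659, -0.0282, 0.2031]
tcp_rot: [0.019, 1.0, -0.0, 0.0]
force: [0.5, 0.9, -2.8]
width: 0.285
finger_force: 60.1
```

drive_tool(moves=[{"linear": [0,0,0.01],"dr": [0,0,0],"jaw": 0.2},{"linear": [0,0,0],"dr": [0,0,0],"jaw": 0.2},{"linear": [0,0,0],"dr": [0,0,0],"jaw": 0.2}])

```text
time: 37.15
tool_pos: [0.4659, -0.0282, 0.2029]
tcp_rot: [0.019, 1.0, -0.0, 0.0]
force: [-2.3, 0.6, 8.1]
width: 0.288
finger_force: 61.6
```

drive_tool(moves=[{"linear": [-0.1,0,0],"dr": [0,0,0],"jaw": 0.2},{"linear": [-0.1,0,0],"dr": [0,0,0],"jaw": 0.2},{"linear": [-0.1,0,0],"dr": [0,0,0],"jaw": 0.2},{"linear": [-0.1,0,0],"dr": [0,0,0],"jaw": 0.2},{"linear": [-0.1,0,0],"dr": [0,0,0],"jaw": 0.2},{"linear": [-0.1,0,0],"dr": [0,0,0],"jaw": 0.2},{"linear": [0,0,0],"dr": [0,0,0],"jaw": 0.2},{"linear": [0,0,0],"dr": [0,0,0],"jaw": 0.2}])

```text
time: 37.82
tool_pos: [0.4894, -0.0291, 0.2029]
tcp_rot: [0.019, 1.0, 0.0, -0.0]
force: [-5.5, 0.2, 11.9]
width: 0.283
finger_force: 62.2
```

drive_tool(moves=[{"linear": [-0.03,0,0],"dr": [0,0,0],"jaw": 0.2},{"linear": [-0.03,0,0],"dr": [0,0,0],"jaw": 0.2},{"linear": [-0.03,0,0],"dr": [0,0,0],"jaw": 0.2},{"linear": [0,0,0],"dr": [0,0,0],"jaw": 0.2}])

```text
time: 38.15
tool_pos: [0.4922, -0.0292, 0.2028]
tcp_rot: [0.019, 1.0, 0.0, -0.001]
force: [-11.3, 0.6, 18.5]
width: 0.287
finger_force: 62.8
```

drive_tool(moves=[{"linear": [-0.03,0,0],"dr": [0,0,0],"jaw": 0.2},{"linear": [-0.02,0,0],"dr": [0,0,0],"jaw": 0.2},{"linear": [0,0,0],"dr": [0,0,0],"jaw": 0.2}])

```text
time: 38.4
tool_pos: [0.4942, -0.0292, 0.2029]
tcp_rot: [0.019, 1.0, 0.0, -0.001]
force: [-10.9, 1.2, 18.6]
width: 0.283
finger_force: 62.8
```

drive_tool(moves=[{"linear": [-0.025,0,0],"dr": [0,0,0],"jaw": 0.2},{"linear": [0,0,0],"dr": [0,0,0],"jaw": 0.2}])

```text
time: 38.57
tool_pos: [0.4946, -0.0293, 0.2028]
tcp_rot: [0.019, 1.0, 0.0, -0.002]
force: [-14.1, 1.0, 22.9]
width: 0.285
finger_force: 63.5
```

drive_tool(moves=[{"linear": [-0.03,0,-0.01],"dr": [0,0,0],"jaw": 0.2},{"linear": [-0.02,0,0],"dr": [0,0,0],"jaw": 0.2},{"linear": [0,0,0],"dr": [0,0,0],"jaw": 0.2}])

```text
time: 38.82
tool_pos: [0.4953, -0.0293, 0.2028]
tcp_rot: [0.019, 1.0, 0.0, -0.004]
force: [-21.5, -1.3, 23.1]
width: 0.285
finger_force: 63.5
```

drive_tool(moves=[{"linear": [-0.03,0,-0.01],"dr": [0,0,0],"jaw": 0.2},{"linear": [-0.02,0,0],"dr": [0,0,0],"jaw": 0.2},{"linear": [0,0,0],"dr": [0,0,0],"jaw": 0.2}])

```text
time: 39.07
tool_pos: [0.4959, -0.0292, 0.2028]
tcp_rot: [0.019, 1.0, 0.0, -0.006]
force: [-27.4, -2.0, 23.6]
width: 0.287
finger_force: 63.6
```

Run:
```python
from h import *
held();placed(.075,-.028)
```

```text
held: top z 0.1593 end x 0.0242 y [-0.0115  0.0137] F [-27.4242  -2.0352  23.5914] w 0.28650023960085197
placed back x (want -0.0210) [-0.0212 -0.0212 -0.0213] y -0.0266 want -0.028 skew deg 1.06 top z 0.0437
```

drive_tool(moves=[{"linear": [0.05,0,-0.02],"dr": [0,0,0],"jaw": 0.2},{"linear": [0,0,0],"dr": [0,0,0],"jaw": 0.4},{"linear": [0,0,0],"dr": [0,0,0],"jaw": 0.4},{"linear": [0,0,0],"dr": [0,0,0],"jaw": 0.4},{"linear": [0,0,-0.3],"dr": [0,0,0],"jaw": 0.4},{"linear": [0,0,-0.7],"dr": [0,0,0],"jaw": 0.4},{"linear": [0,0,-0.7],"dr": [0,0,0],"jaw": 0.5},{"linear": [0,0,-0.8],"dr": [0,0,0],"jaw": 0.5},{"linear": [0,0,0],"dr": [0,0,0],"jaw": 0.5},{"linear": [0,0,0],"dr": [0,0,0],"jaw": 0.5}])

```text
time: 40.0
tool_pos: [0.4994, -0.0296, 0.306]
tcp_rot: [0.019, 1.0, -0.0, 0.002]
force: [-0.2, 1.2, -0.3]
width: 0.501
finger_force: 0.0
```

Run:
```python
from h import *
placed(.075,-.028);placed(.09,.028);placed(.105,.084);plan([.521,-.2065,.38],down(np.radians(181.6)))
```

```text
placed back x (want -0.0210) [-0.0213 -0.0213 -0.0214] y -0.0266 want -0.028 skew deg 0.37 top z 0.0436
placed back x (want -0.0360) [-0.0358 -0.0356 -0.0356] y 0.0292 want 0.028 skew deg 0.13 top z 0.0436
placed back x (want -0.0510) [-0.0502 -0.0502 -0.0502] y 0.0842 want 0.084 skew deg 0.23 top z 0.0436
t 40.15 pos [ 0.4982 -0.0295  0.3035] shift units [-0.7381 -4.3992 -1.9139] turn units [ 0.0009 -0.0069 -0.5546] w 0.501 F [0.4106 0.2756 0.5521]
```

drive_tool(moves=[{"linear": [-0.12,-0.6,-0.6],"dr": [0,0,0],"jaw": 0.5},{"linear": [-0.12,-0.7,-0.6],"dr": [0,0,0],"jaw": 0.5},{"linear": [-0.12,-0.8,-0.5],"dr": [0,0,0],"jaw": 0.5},{"linear": [-0.12,-0.9,-0.2],"dr": [0,0,0],"jaw": 0.5},{"linear": [-0.12,-0.9,0],"dr": [0,0,0],"jaw": 0.5},{"linear": [-0.12,-0.5,0],"dr": [0,0,-0.55],"jaw": 0.5},{"linear": [0,0,0],"dr": [0,0,0],"jaw": 0.5},{"linear": [0,0,0],"dr": [0,0,0],"jaw": 0.5}])

```text
time: 40.82
tool_pos: [0.5202, -0.2075, 0.3787]
tcp_rot: [-0.012, 1.0, 0.0, -0.001]
force: [0.0, 0.5, -0.9]
width: 0.504
finger_force: 0.0
```

Run:
```python
from h import *
blocks("w13");plan([.521,-.2065,.1805],down(np.radians(181.6)))
```

```text
block [ 534.7 -204.9   58.5   25.9    1.4] [304 195] [30 64]
t 40.87 pos [ 0.52   -0.2065  0.3788] shift units [-0.0342 -0.0066  4.9576] turn units [ 0.0104 -0.0175 -0.0199] w 0.501 F [ 0.7611 -0.1129 -0.5685]
```

drive_tool(moves=[{"linear": [-0.03,0.02,0.5],"dr": [0,0,0],"jaw": 0.5},{"linear": [0,0,0.9],"dr": [0,0,0],"jaw": 0.5},{"linear": [0,0,0.9],"dr": [0,0,0],"jaw": 0.5},{"linear": [0,0,0.9],"dr": [0,0,0],"jaw": 0.5},{"linear": [0,0,0.8],"dr": [0,0,0],"jaw": 0.5},{"linear": [0,0,0.6],"dr": [0,0,0],"jaw": 0.5},{"linear": [0,0,0.3],"dr": [0,0,0],"jaw": 0.5},{"linear": [0,0,0.06],"dr": [0,0,0],"jaw": 0.5},{"linear": [0,0,0],"dr": [0,0,0],"jaw": 0.5},{"linear": [0,0,0],"dr": [0,0,0],"jaw": 0.5}])

```text
time: 41.7
tool_pos: [0.5221, -0.2055, 0.1828]
tcp_rot: [-0.014, 1.0, -0.0, 0.001]
force: [0.3, -0.2, 0.5]
width: 0.504
finger_force: 0.0
```

drive_tool(moves=[{"linear": [0,0,0],"dr": [0,0,0],"jaw": 0.2},{"linear": [0,0,0],"dr": [0,0,0],"jaw": 0.2},{"linear": [0,0,0],"dr": [0,0,0],"jaw": 0.2},{"linear": [0,0,0],"dr": [0,0,0],"jaw": 0.2},{"linear": [0,0,0],"dr": [0,0,0],"jaw": 0.2}])

```text
time: 42.12
tool_pos: [0.5221, -0.2059, 0.1834]
tcp_rot: [-0.014, 1.0, -0.0, 0.001]
force: [-0.4, 2.7, 10.8]
width: 0.285
finger_force: 59.3
```

drive_tool(moves=[{"linear": [0,0,-0.3],"dr": [0,0,0],"jaw": 0.2},{"linear": [0,0,-0.6],"dr": [0,0,0],"jaw": 0.2},{"linear": [0,0,-0.6],"dr": [0,0,0],"jaw": 0.2},{"linear": [0,0,-0.4],"dr": [0,0,0.5],"jaw": 0.2},{"linear": [0,0,0],"dr": [0,0,0],"jaw": 0.2},{"linear": [0,0,0],"dr": [0,0,0],"jaw": 0.2}])

```text
time: 42.62
tool_pos: [0.5219, -0.2059, 0.2594]
tcp_rot: [0.016, 1.0, -0.001, 0.001]
force: [-0.7, 0.4, -4.1]
width: 0.285
finger_force: 60.3
```

Run:
```python
from h import *
held();t=p2w(-.018,-.084);print(t);plan([t[0],t[1],.26],down(np.radians(177.8)))
```

```text
held: top z 0.1598 end x 0.0177 y [-0.0113  0.0137] F [-0.6526  0.4179 -4.1467] w 0.28494364616796103
[ 0.4712 -0.0846]
t 42.67 pos [ 0.5215 -0.2057  0.2583] shift units [ 1.3512  2.9846 -0.0456] turn units [-0.0032  0.0078  0.0593] w 0.285 F [-0.2043  0.2827 -3.8099]
```

drive_tool(moves=[{"linear": [0.3,0.5,0],"dr": [0,0,0.06],"jaw": 0.2},{"linear": [0.3,0.7,0],"dr": [0,0,0],"jaw": 0.2},{"linear": [0.3,0.8,0],"dr": [0,0,0],"jaw": 0.2},{"linear": [0.3,0.7,0],"dr": [0,0,0],"jaw": 0.2},{"linear": [0.1,0.28,0],"dr": [0,0,0],"jaw": 0.2},{"linear": [0,0,0],"dr": [0,0,0],"jaw": 0.2},{"linear": [0,0,0],"dr": [0,0,0],"jaw": 0.2},{"linear": [0,0,0],"dr": [0,0,0],"jaw": 0.2}])

```text
time: 43.33
tool_pos: [0.4747, -0.0851, 0.2574]
tcp_rot: [0.02, 1.0, -0.0, 0.0]
force: [-0.5, -0.3, -2.1]
width: 0.285
finger_force: 60.2
```

Run:
```python
from h import *
held();plan([.4739,-.0847,.2038],down(np.radians(177.8)))
```

```text
held: top z 0.1598 end x 0.0177 y [-0.0113  0.0138] F [-0.4734 -0.346  -2.1207] w 0.2847954433101337
t 43.38 pos [ 0.4747 -0.0853  0.2575] shift units [0.0215 0.0142 1.3416] turn units [-0.0009  0.0019 -0.0121] w 0.287 F [-0.2629 -0.7104 -3.4548]
```

drive_tool(moves=[{"linear": [0.02,0.01,0.5],"dr": [0,0,-0.01],"jaw": 0.2},{"linear": [0,0,0.5],"dr": [0,0,0],"jaw": 0.2},{"linear": [0,0,0.2],"dr": [0,0,0],"jaw": 0.2},{"linear": [0,0,0.1],"dr": [0,0,0],"jaw": 0.2},{"linear": [0,0,0.03],"dr": [0,0,0],"jaw": 0.2},{"linear": [0,0,0],"dr": [0,0,0],"jaw": 0.2},{"linear": [0,0,0],"dr": [0,0,0],"jaw": 0.2},{"linear": [0,0,0],"dr": [0,0,0],"jaw": 0.2}])

```text
time: 44.05
tool_pos: [0.4738, -0.0843, 0.2052]
tcp_rot: [0.019, 1.0, -0.0, 0.001]
force: [-0.6, 0.1, -3.0]
width: 0.283
finger_force: 60.2
```

drive_tool(moves=[{"linear": [0,0,0.02],"dr": [0,0,0],"jaw": 0.2},{"linear": [0,0,0],"dr": [0,0,0],"jaw": 0.2},{"linear": [0,0,0],"dr": [0,0,0],"jaw": 0.2}])

```text
time: 44.3
tool_pos: [0.4735, -0.0842, 0.2039]
tcp_rot: [0.019, 1.0, -0.0, 0.0]
force: [1.2, 0.4, -2.6]
width: 0.282
finger_force: 60.2
```

drive_tool(moves=[{"linear": [0,0,0.01],"dr": [0,0,0],"jaw": 0.2},{"linear": [0,0,0],"dr": [0,0,0],"jaw": 0.2},{"linear": [0,0,0],"dr": [0,0,0],"jaw": 0.2}])

```text
time: 44.55
tool_pos: [0.4735, -0.0842, 0.2035]
tcp_rot: [0.019, 1.0, -0.0, 0.0]
force: [-1.0, 1.0, 3.5]
width: 0.285
finger_force: 61.1
```

drive_tool(moves=[{"linear": [-0.1,0,0.005],"dr": [0,0,0],"jaw": 0.2},{"linear": [-0.1,0,0],"dr": [0,0,0],"jaw": 0.2},{"linear": [-0.1,0,0],"dr": [0,0,0],"jaw": 0.2},{"linear": [-0.1,0,0],"dr": [0,0,0],"jaw": 0.2},{"linear": [-0.1,0,0],"dr": [0,0,0],"jaw": 0.2},{"linear": [-0.08,0,0],"dr": [0,0,0],"jaw": 0.2},{"linear": [0,0,0],"dr": [0,0,0],"jaw": 0.2},{"linear": [0,0,0],"dr": [0,0,0],"jaw": 0.2}])

```text
time: 45.22
tool_pos: [0.4958, -0.0848, 0.2034]
tcp_rot: [0.019, 1.0, 0.0, -0.001]
force: [-8.1, 2.2, 17.1]
width: 0.288
finger_force: 62.9
```

drive_tool(moves=[{"linear": [-0.03,0,0],"dr": [0,0,0],"jaw": 0.2},{"linear": [-0.03,0,0],"dr": [0,0,0],"jaw": 0.2},{"linear": [0,0,0],"dr": [0,0,0],"jaw": 0.2},{"linear": [0,0,0],"dr": [0,0,0],"jaw": 0.2}])

```text
time: 45.55
tool_pos: [0.4976, -0.0849, 0.2034]
tcp_rot: [0.019, 1.0, 0.0, -0.002]
force: [-12.9, 0.8, 22.1]
width: 0.29
finger_force: 63.4
```

drive_tool(moves=[{"linear": [-0.03,0,0],"dr": [0,0,0],"jaw": 0.2},{"linear": [-0.02,0,0],"dr": [0,0,0],"jaw": 0.2},{"linear": [0,0,0],"dr": [0,0,0],"jaw": 0.2}])

```text
time: 45.8
tool_pos: [0.4996, -0.0849, 0.2034]
tcp_rot: [0.019, 1.0, 0.0, -0.002]
force: [-11.8, 2.4, 23.2]
width: 0.288
finger_force: 63.4
```

drive_tool(moves=[{"linear": [-0.03,0,0],"dr": [0,0,0],"jaw": 0.2},{"linear": [0,0,0],"dr": [0,0,0],"jaw": 0.2},{"linear": [0,0,0],"dr": [0,0,0],"jaw": 0.2}])

```text
time: 46.05
tool_pos: [0.5007, -0.085, 0.2034]
tcp_rot: [0.019, 1.0, 0.0, -0.002]
force: [-12.6, 0.3, 22.7]
width: 0.286
finger_force: 63.4
```

drive_tool(moves=[{"linear": [-0.03,0,-0.01],"dr": [0,0,0],"jaw": 0.2},{"linear": [-0.02,0,0],"dr": [0,0,0],"jaw": 0.2},{"linear": [0,0,0],"dr": [0,0,0],"jaw": 0.2}])

```text
time: 46.3
tool_pos: [0.5015, -0.085, 0.2034]
tcp_rot: [0.019, 1.0, 0.001, -0.003]
force: [-22.0, -2.7, 24.7]
width: 0.286
finger_force: 63.5
```

drive_tool(moves=[{"linear": [-0.03,0,-0.01],"dr": [0,0,0],"jaw": 0.2},{"linear": [-0.02,0,0],"dr": [0,0,0],"jaw": 0.2},{"linear": [0,0,0],"dr": [0,0,0],"jaw": 0.2}])

```text
time: 46.55
tool_pos: [0.5021, -0.085, 0.2034]
tcp_rot: [0.019, 1.0, 0.001, -0.005]
force: [-29.3, -6.0, 24.1]
width: 0.283
finger_force: 63.6
```

Run:
```python
from h import *
held();placed(.06,-.084)
```

```text
held: top z 0.1598 end x 0.0178 y [-0.0114  0.0137] F [-29.3173  -6.0035  24.0578] w 0.28346748457586923
placed back x (want -0.0060) [-0.0065 -0.0064 -0.0065] y -0.082 want -0.084 skew deg 1.89 top z 0.0437
```

drive_tool(moves=[{"linear": [0.06,0,-0.02],"dr": [0,0,0],"jaw": 0.2},{"linear": [0,0,0],"dr": [0,0,0],"jaw": 0.4},{"linear": [0,0,0],"dr": [0,0,0],"jaw": 0.4},{"linear": [0,0,0],"dr": [0,0,0],"jaw": 0.4},{"linear": [0,0,-0.3],"dr": [0,0,0],"jaw": 0.4},{"linear": [0,0,-0.7],"dr": [0,0,0],"jaw": 0.4},{"linear": [0,0,-0.8],"dr": [0,0,0],"jaw": 0},{"linear": [0.6,0.5,-0.7],"dr": [0,0,0],"jaw": 0},{"linear": [0.6,0.6,-0.5],"dr": [0,0,0],"jaw": 0},{"linear": [0.6,0.7,-0.5],"dr": [0,0,0],"jaw": 0}])

```text
time: 47.48
tool_pos: [0.4345, -0.0108, 0.3456]
tcp_rot: [0.02, 1.0, -0.0, 0.001]
force: [0.8, 0.7, 0.1]
width: -0.0
finger_force: 0.0
```

drive_tool(moves=[{"linear": [0,0.6,0],"dr": [0,0,0],"jaw": 0},{"linear": [0,0,0],"dr": [0,0,0],"jaw": 0},{"linear": [0,0,0],"dr": [0,0,0],"jaw": 0},{"linear": [0,0,0],"dr": [0,0,0],"jaw": 0}])

```text
time: 47.82
tool_pos: [0.4363, 0.0129, 0.3444]
tcp_rot: [0.019, 1.0, -0.0, 0.0]
force: [-0.3, -0.3, -0.9]
width: 0.004
finger_force: 0.0
```

Run:
```python
from h import *
for L,y in((.06,-.084),(.075,-.028),(.09,.028),(.105,.084)): placed(L,y)
c,p,X=snap("wrist","w14")[0],None,None
c,p,d=snap("wrist","w14");X=cloud(c,d);z=X[...,2];Q=w2p(X)
pts=[]
for i,y in enumerate((-.084,-.028,.028,.084)):
    f=.054-(.062,.077,.092,.107)[i]
    for o in(-.019,.019):
        m=(z>.016)&(z<.023)&(abs(Q[...,1]-y-o)<.004)&(Q[...,0]>f-.02)&(Q[...,0]<f+.02)
        if m.sum()>20: pts.append((y+o,np.percentile(Q[m][:,0],1.5)-f))
pts=np.array(pts);print(pts*1000,"yaw corr deg",-np.degrees(np.polyfit(pts[:,0],pts[:,1],1)[0]))
m=(z>.05)&(z<.058)&(X[...,0]<.6);print("lip",cl_rect(X,m))
plan([.44,-.0835,.27],down(np.radians(177.5)))
```

```text
placed back x (want -0.0060) [-0.0067 -0.0069 -0.0068] y -0.0811 want -0.084 skew deg -0.23 top z 0.0436
placed back x (want -0.0210) [-0.0216 -0.0215 -0.0216] y -0.0276 want -0.028 skew deg -4.6 top z 0.0436
placed back x (want -0.0360) [-0.0363 -0.0362 -0.0364] y 0.0314 want 0.028 skew deg 20.18 top z 0.0436
placed back x (want -0.0510) [-0.0511 -0.0511 -0.0512] y 0.0843 want 0.084 skew deg 0.2 top z 0.0436
[[-103.       -0.5751]
 [ -65.       -0.5256]
 [ -47.       -0.2094]
 [  -9.       -0.137 ]
 [   9.       -0.192 ]
 [  47.       -0.065 ]
 [  65.        0.1252]
 [ 103.        0.0535]] yaw corr deg -0.18960430523028493
lip [521.9 -97.1  38.9  15.5 -65.   53.4]
t 48.12 pos [0.436  0.0125 0.344 ] shift units [-0.1954 -2.3934  1.8511] turn units [-0.0001 -0.0055  0.0335] w 0.004 F [-1.2943  0.5205 -0.3467]
```

View pics/w14.png

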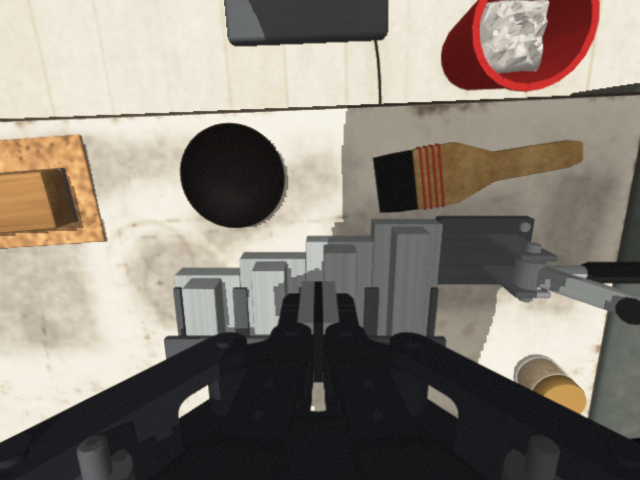

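All four blocks read home, with their ends the expected 2 mm inside the bay fronts to within measurement error: (202,285), (265,262), (340,245) and (408,230). I'll give each a gentle nudge from behind with closed fingers to seat it square.

drive_tool(moves=[{"linear": [-0.2,-0.8,0],"dr": [0,0,0.03],"jaw": 0},{"linear": [-0.2,-0.8,0.5],"dr": [0,0,0],"jaw": 0},{"linear": [-0.34,-0.81,0.5],"dr": [0,0,0],"jaw": 0},{"linear": [0,0,0.8],"dr": [0,0,0],"jaw": 0},{"linear": [0,0,0.8],"dr": [0,0,0],"jaw": 0},{"linear": [0,0,0.6],"dr": [0,0,0],"jaw": 0},{"linear": [0,0,0.25],"dr": [0,0,0],"jaw": 0},{"linear": [0,0,0],"dr": [0,0,0],"jaw": 0},{"linear": [0,0,0],"dr": [0,0,0],"jaw": 0},{"linear": [0,0,0],"dr": [0,0,0],"jaw": 0}])

```text
time: 48.95
tool_pos: [0.4621, -0.0846, 0.2075]
tcp_rot: [0.021, 1.0, -0.0, 0.001]
force: [0.1, 0.0, 1.1]
width: 0.0
finger_force: 0.0
```

drive_tool(moves=[{"linear": [-0.1,0,0],"dr": [0,0,0],"jaw": 0},{"linear": [-0.08,0,0],"dr": [0,0,0],"jaw": 0},{"linear": [-0.05,0,0],"dr": [0,0,0],"jaw": 0},{"linear": [0,0,0],"dr": [0,0,0],"jaw": 0},{"linear": [0,0,0],"dr": [0,0,0],"jaw": 0}])

```text
time: 49.37
tool_pos: [0.471, -0.0849, 0.2067]
tcp_rot: [0.021, 1.0, -0.0, 0.0]
force: [-0.0, -0.3, 0.8]
width: 0.0
finger_force: 0.0
```

drive_tool(moves=[{"linear": [-0.03,0,0],"dr": [0,0,0],"jaw": 0},{"linear": [-0.02,0,0],"dr": [0,0,0],"jaw": 0},{"linear": [0,0,0],"dr": [0,0,0],"jaw": 0}])

```text
time: 49.62
tool_pos: [0.4721, -0.0849, 0.2062]
tcp_rot: [0.021, 1.0, 0.0, -0.001]
force: [-4.6, -0.2, 3.9]
width: 0.002
finger_force: 2.4
```

drive_tool(moves=[{"linear": [-0.02,0,0],"dr": [0,0,0],"jaw": 0},{"linear": [-0.02,0,0],"dr": [0,0,0],"jaw": 0},{"linear": [0,0,0],"dr": [0,0,0],"jaw": 0}])

```text
time: 49.87
tool_pos: [0.4726, -0.0848, 0.2061]
tcp_rot: [0.021, 1.0, 0.0, -0.002]
force: [-11.2, -2.0, 8.5]
width: -0.001
finger_force: 5.8
```

drive_tool(moves=[{"linear": [-0.02,0,0],"dr": [0,0,0],"jaw": 0},{"linear": [-0.01,0,0],"dr": [0,0,0],"jaw": 0},{"linear": [0,0,0],"dr": [0,0,0],"jaw": 0}])

```text
time: 50.12
tool_pos: [0.473, -0.0847, 0.2059]
tcp_rot: [0.021, 1.0, 0.001, -0.003]
force: [-16.0, -3.3, 11.7]
width: 0.004
finger_force: 8.2
```

drive_tool(moves=[{"linear": [0.3,0,0],"dr": [0,0,0],"jaw": 0},{"linear": [0.35,0,0],"dr": [0,0,0],"jaw": 0},{"linear": [0,0.5,0],"dr": [0,0,0],"jaw": 0},{"linear": [0,0.6,0],"dr": [0,0,0],"jaw": 0},{"linear": [0,0.3,0],"dr": [0,0,0],"jaw": 0},{"linear": [0,0,0],"dr": [0,0,0],"jaw": 0},{"linear": [-0.15,0,0],"dr": [0,0,0],"jaw": 0},{"linear": [-0.06,0,0],"dr": [0,0,0],"jaw": 0},{"linear": [0,0,0],"dr": [0,0,0],"jaw": 0},{"linear": [0,0,0],"dr": [0,0,0],"jaw": 0}])

```text
time: 50.95
tool_pos: [0.4595, -0.0289, 0.2061]
tcp_rot: [0.021, 1.0, 0.0, -0.002]
force: [-7.8, 3.7, 3.8]
width: -0.002
finger_force: 3.8
```

drive_tool(moves=[{"linear": [-0.03,0,0],"dr": [0,0,0],"jaw": 0},{"linear": [-0.02,0,0],"dr": [0,0,0],"jaw": 0},{"linear": [0,0,0],"dr": [0,0,0],"jaw": 0}])

```text
time: 51.2
tool_pos: [0.4602, -0.029, 0.2059]
tcp_rot: [0.022, 1.0, 0.0, -0.003]
force: [-14.6, 2.7, 9.4]
width: 0.001
finger_force: 7.7
```

drive_tool(moves=[{"linear": [-0.02,0,0],"dr": [0,0,0],"jaw": 0},{"linear": [-0.02,0,0],"dr": [0,0,0],"jaw": 0},{"linear": [0,0,0],"dr": [0,0,0],"jaw": 0}])

```text
time: 51.45
tool_pos: [0.4607, -0.029, 0.2057]
tcp_rot: [0.021, 1.0, 0.0, -0.005]
force: [-21.7, 1.5, 14.8]
width: 0.001
finger_force: 10.8
```

Home. Next, 90 (back off 22 mm, shift 56 mm).

drive_tool(moves=[{"linear": [0.3,0,0],"dr": [0,0,0],"jaw": 0},{"linear": [0.32,0,0],"dr": [0,0,0],"jaw": 0},{"linear": [0,0.5,0],"dr": [0,0,0],"jaw": 0},{"linear": [0,0.6,0],"dr": [0,0,0],"jaw": 0},{"linear": [0,0.3,0],"dr": [0,0,0],"jaw": 0},{"linear": [0,0,0],"dr": [0,0,0],"jaw": 0},{"linear": [-0.1,0,0],"dr": [0,0,0],"jaw": 0},{"linear": [-0.04,0,0],"dr": [0,0,0],"jaw": 0},{"linear": [0,0,0],"dr": [0,0,0],"jaw": 0},{"linear": [0,0,0],"dr": [0,0,0],"jaw": 0}])

```text
time: 52.28
tool_pos: [0.4467, 0.0272, 0.2061]
tcp_rot: [0.022, 1.0, 0.0, -0.001]
force: [-5.4, 3.5, 1.9]
width: 0.002
finger_force: 2.8
```

drive_tool(moves=[{"linear": [-0.03,0,0],"dr": [0,0,0],"jaw": 0},{"linear": [-0.02,0,0],"dr": [0,0,0],"jaw": 0},{"linear": [0,0,0],"dr": [0,0,0],"jaw": 0}])

```text
time: 52.53
tool_pos: [0.4474, 0.027, 0.206]
tcp_rot: [0.022, 1.0, -0.0, -0.003]
force: [-12.6, 4.2, 8.6]
width: -0.0
finger_force: 6.6
```

drive_tool(moves=[{"linear": [-0.02,0,0],"dr": [0,0,0],"jaw": 0},{"linear": [-0.02,0,0],"dr": [0,0,0],"jaw": 0},{"linear": [0,0,0],"dr": [0,0,0],"jaw": 0}])

```text
time: 52.78
tool_pos: [0.4478, 0.027, 0.2058]
tcp_rot: [0.022, 1.0, -0.0, -0.004]
force: [-18.9, 3.4, 12.1]
width: 0.0
finger_force: 9.6
```

drive_tool(moves=[{"linear": [0.3,0,0],"dr": [0,0,0],"jaw": 0},{"linear": [0.22,0,0],"dr": [0,0,0],"jaw": 0},{"linear": [0,0.5,0],"dr": [0,0,0],"jaw": 0},{"linear": [0,0.6,0],"dr": [0,0,0],"jaw": 0},{"linear": [0,0.3,0],"dr": [0,0,0],"jaw": 0},{"linear": [0,0,0],"dr": [0,0,0],"jaw": 0},{"linear": [-0.04,0,0],"dr": [0,0,0],"jaw": 0},{"linear": [0,0,0],"dr": [0,0,0],"jaw": 0},{"linear": [0,0,0],"dr": [0,0,0],"jaw": 0}])

```text
time: 53.53
tool_pos: [0.4337, 0.0839, 0.2063]
tcp_rot: [0.022, 1.0, -0.0, -0.0]
force: [-2.5, 2.4, -0.1]
width: 0.005
finger_force: 1.5
```

drive_tool(moves=[{"linear": [-0.03,0,0],"dr": [0,0,0],"jaw": 0},{"linear": [-0.02,0,0],"dr": [0,0,0],"jaw": 0},{"linear": [0,0,0],"dr": [0,0,0],"jaw": 0}])

```text
time: 53.78
tool_pos: [0.4343, 0.0839, 0.2061]
tcp_rot: [0.022, 1.0, -0.0, -0.002]
force: [-10.8, 3.0, 7.4]
width: 0.002
finger_force: 5.5
```

drive_tool(moves=[{"linear": [-0.02,0,0],"dr": [0,0,0],"jaw": 0},{"linear": [-0.02,0,0],"dr": [0,0,0],"jaw": 0},{"linear": [0,0,0],"dr": [0,0,0],"jaw": 0}])

```text
time: 54.03
tool_pos: [0.4348, 0.0838, 0.206]
tcp_rot: [0.022, 1.0, -0.0, -0.003]
force: [-16.9, 3.9, 11.3]
width: 0.002
finger_force: 8.6
```

drive_tool(moves=[{"linear": [0.15,0,0],"dr": [0,0,0],"jaw": 0},{"linear": [0.1,0,-0.2],"dr": [0,0,0],"jaw": 0},{"linear": [0,0,-0.7],"dr": [0,0,0],"jaw": 0},{"linear": [0,0,-0.8],"dr": [0,0,0],"jaw": 0},{"linear": [-0.1,-0.3,-0.8],"dr": [0,0,0],"jaw": 0},{"linear": [-0.1,-0.6,-0.8],"dr": [0,0,0],"jaw": 0},{"linear": [0,-0.8,-0.5],"dr": [0,0,0],"jaw": 0},{"linear": [0,-0.8,0],"dr": [0,0,0],"jaw": 0},{"linear": [0,0,0],"dr": [0,0,0],"jaw": 0},{"linear": [0,0,0],"dr": [0,0,0],"jaw": 0}])

```text
time: 54.87
tool_pos: [0.4312, -0.0169, 0.3594]
tcp_rot: [0.023, 1.0, -0.0, 0.001]
force: [-0.9, -0.1, -0.4]
width: -0.0
finger_force: 0.0
```

Run:
```python
from h import *
for L,y in((.06,-.084),(.075,-.028),(.09,.028),(.105,.084)): placed(L,y)
c,p,d=snap("wrist","w15");X=cloud(c,d);z=X[...,2]
m=(z>.026)&(z<.037)&(X[...,0]<.47)&(X[...,1]<-.14)&(X[...,1]>-.32);print("sand",cl_rect(X,m))
```

```text
placed back x (want -0.0060) [-0.0065 -0.0065 -0.0064] y -0.0816 want -0.084 skew deg -1.1 top z 0.0436
placed back x (want -0.0210) [-0.0215 -0.0213 -0.0215] y -0.0304 want -0.028 skew deg -36.54 top z 0.0436
placed back x (want -0.0360) [-0.0362 -0.0362 -0.0361] y 0.0293 want 0.028 skew deg 0.63 top z 0.0437
placed back x (want -0.0510) [-0.0508 -0.0509 -0.0509] y 0.0841 want 0.084 skew deg 0.48 top z 0.0436
sand [ 412.7 -230.4   81.2   45.2  -87.4   31.6]
```

View pics/w15.png

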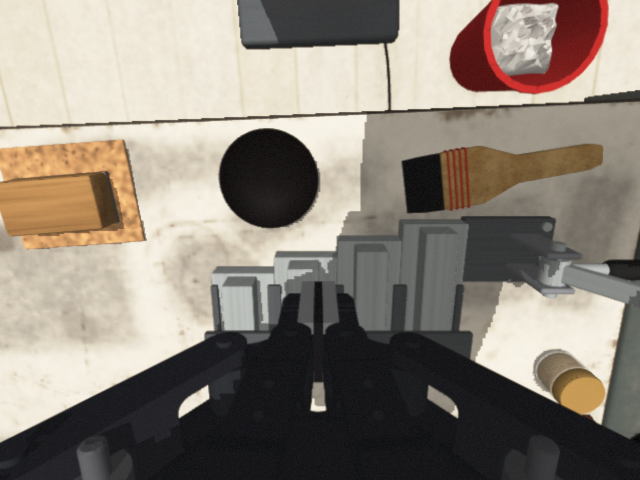

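The four blocks are square in their bays, the clamp is open at (590,270), the sanding block is on the pad at (60,200), and the brush is undisturbed. Handing in.

```bash
python3 -c "
from workcell import robot
print(robot.sign_off())"
```

```text
the job is handed in; nothing more can be done
None
```

I handed the job in at about 55 s of the 208 s: the clamp is fully open, the sanding block is flat on the cork pad within about 2 mm of its middle, all four gauge blocks are home against the stop in their bays, and the brush and spatula were left alone.

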